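# Empty and air the dish incubator

### The job

Empty the bench incubator and leave it open to air: first raise its lid and push the knob of the folding side stay past straight, all the way to its stop, so that the lid stays locked up. Then take out every petri dish and lay them all flat and side by side in the steel tray, and when they are all there, turn the black vent collar clockwise to its open stop. Leave the lid locked up, and leave the box, the tape roll and the sample cup where they are.

Things in the scene. Friction and masses are not known exactly. Their poses are not given: they have to be found in the camera images.
- chamber: White bench incubator, fixed: open box 185 (x) x 296 (y) x 66 mm high, walls 8 mm, inner floor 32 mm above the bench; origin at the centre of its underside, its front faces -x. A housing 110 x 80 x 62 mm high on its +y side (centre x -20, y 187 mm) carries the vent. Lid hinge line: parallel to y at x 92.5, z 70 mm; shut, the lid lies at z 66 to 74 mm. Folding stay outside the -y wall.
- chamber_lid (a joint): Angle of the incubator's flat lid (185 x 296 x 8 mm, 0.35 kg) about its rear hinge: 0 shut, grows as it is raised, 1.55 with the stay straight (the highest it goes). Let go below about 1.2 it falls shut; above that the stiff hinge only just holds it until the stay is locked. Locked it stands at about 1.53.
- lid_bar (a point): Centre of the lid's handle: a round dark steel bar 10 mm thick, 90 mm long, parallel to the hinge, in the plane of the lid, 40 mm out from the lid's free edge, 225 mm from the hinge line (shut: incubator x -132.5, z 70 mm). Pinch it from above across incubator x; it turns between the fingers as the lid rises. Axes turn with the lid; y along the bar.
- stay_knee (a joint): Angle of the folding stay's middle hinge, 0 folded (lid shut), 2.70 with both links straight (lid at its highest), 2.92 against its stop past straight = locked. It follows the lid up; near the top it must be pushed past straight, which takes a few newtons.
- stay_knob (a point): Middle of the black round knob on the stay's middle hinge, 16 mm thick, 46 mm long, parallel to incubator y (y -161 to -207 mm; this point y -193). Links 77 mm long. Lid shut: incubator x -67, z 21 mm. Lid raised: short of straight on the front side; straight it is at x 49, z 105 mm, locked at x 56, z 100 mm. Push it toward incubator +x.
- vent_collar (a joint): Angle of the vent collar about its fixed upright barrel: 0 shut, 1.40 at the open stop. Seen from above it opens clockwise. A detent holds it at each end; turning it out of shut takes about 0.06 N m, and past the middle it pulls itself on to the open stop.
- collar_grip (a point): On the collar's axis, 90 mm above the bench, the TCP height to grip it. Black ribbed collar, 56 mm in diameter, 68 to 96 mm above the bench; the fixed barrel in it (38 mm) ends at 113 mm; flange and marks under it rise to 66 mm. Axes turn with the collar; shut, they equal the incubator's.
- collar_tab (a point): End of the collar's pointer tab (8 mm wide, 70 to 80 mm above the bench, 41 mm from the axis; grip the collar to either side of it). Shut, it points 220 degrees from incubator +x toward +y; at the open stop 140 degrees, at a raised line on the housing.
- tray: Steel tray fixed to the bench, 130 (x) x 300 (y) x 14 mm high, walls and floor 4 mm; origin at the centre of its underside.
- dish_0: Closed petri dish with its lid on, clear plastic, 60 mm diameter over the lid, 14 mm high, about 54 mm between the fingers when gripped across, 0.03 kg; origin at the centre of its underside, z up. Two to four such dishes lie in a row in the incubator; may be absent.
- dish_1: Closed petri dish with its lid on, clear plastic, 60 mm diameter over the lid, 14 mm high, about 54 mm between the fingers when gripped across, 0.03 kg; origin at the centre of its underside, z up. Two to four such dishes lie in a row in the incubator; may be absent.
- dish_2: Closed petri dish with its lid on, clear plastic, 60 mm diameter over the lid, 14 mm high, about 54 mm between the fingers when gripped across, 0.03 kg; origin at the centre of its underside, z up. Two to four such dishes lie in a row in the incubator; may be absent.
- dish_3: Closed petri dish with its lid on, clear plastic, 60 mm diameter over the lid, 14 mm high, about 54 mm between the fingers when gripped across, 0.03 kg; origin at the centre of its underside, z up. Two to four such dishes lie in a row in the incubator; may be absent.
- septa_box: White carton with a blue end, 55 x 215 x 42 mm, lying loose in front of the work; origin at the centre of its underside. To be left alone.
- tape_roll: Roll of masking tape lying flat, 100 mm diameter, 25 mm high; origin at the centre of its underside. To be left alone.
- sample_cup: Clear sample cup standing upside down on its orange cap, 60 mm diameter, 70 mm high, at the back of the bench; origin at the centre of its underside. To be left alone.

How it is judged:
On the way, in this order (a step that is already met when the one before it is completed fails the run):
1. the lid is up and its stay is locked past straight (value of joint chamber_lid above 1.46 rad and value of joint stay_knee above 2.803 rad), for 0.3 s.
2. every petri dish lies flat in the tray (x of dish_0 in the frame of tray between -0.04 and 0.04 m and y of dish_0 in the frame of tray between -0.13 and 0.13 m and z of dish_0 in the frame of tray between -0.003 and 0.01 m and angle between each of dish_0, dish_1, dish_2, dish_3's own z axis and vertical below 0.1 rad and x of dish_1 in the frame of tray between -0.04 and 0.04 m and y of dish_1 in the frame of tray between -0.13 and 0.13 m and z of dish_1 in the frame of tray between -0.003 and 0.01 m and x of dish_2 in the frame of tray between -0.04 and 0.04 m and y of dish_2 in the frame of tray between -0.13 and 0.13 m and z of dish_2 in the frame of tray between -0.003 and 0.01 m and x of dish_3 in the frame of tray between -0.04 and 0.04 m and y of dish_3 in the frame of tray between -0.13 and 0.13 m and z of dish_3 in the frame of tray between -0.003 and 0.01 m), for 0.3 s.
3. the vent collar is at its open stop (value of joint vent_collar above 1.33 rad), for 0.2 s.
At the end, for the whole second after the job is handed in: Lid above 1.46 rad with the stay's middle joint more than 0.10 rad past straight (above 2.80), every dish flat (within 0.10 rad) and at rest on the tray's floor, inside its walls, and the vent collar above 1.33 rad (open stop 1.40) (all of step 1 and all of step 2 and value of joint vent_collar above 1.33 rad and linear speed of each of dish_0, dish_1, dish_2, dish_3 below 0.02 m/s); the robot touches nothing.
It fails at once if the carton is pushed more than 30 mm from its place (distance of septa_box from where it was at the start of the episode above 0.03 m).
It fails at once if the tape roll is pushed more than 30 mm from its place (distance of tape_roll from where it was at the start of the episode above 0.03 m).
It fails at once if the sample cup is pushed more than 30 mm from its place (distance of sample_cup from where it was at the start of the episode above 0.03 m).
Of dish_0, dish_1, dish_2, dish_3 only 2 to 4 are there at a start; the rules pass over those that are not, and their reading is None.
At some moment in a run one of dish_0, dish_1, dish_2, dish_3 may be knocked a few centimetres aside while the robot is not near it.
It also fails if it takes over 210 s, if anything falls off the work surface, if the arm or the gripper's body presses on something with over 40 N, if the wrist force passes 120 N, or if a joint passes its speed limit or range.

### The arm

A 6-joint arm with a two-finger parallel gripper is mounted at the origin on a cart in front of the work surface, level with it; the furniture and walls round the work are solid. World frame = base frame: x ahead of the robot, y to its left, z up, the work surface at z = 0. Lengths are in m, angles in rad, forces in N, time in s.
With the tool pointing down it reaches from about 0.425 to 0.95 m from the base axis. Payload 3.5 kg.
Tool frame: the origin (TCP) lies between the finger pads, 19 mm behind the fingertips; this is the grasp point; z points along the fingers, y is the line along which they close (so a half turn about z gives the same grasp; the last joint's range is limited). The gripper opens to 85 mm and grips with 20 to 120 N. Pads are 22 mm wide; open, the fingers measure 114 mm over their backs; the gripper's body (76 mm by 85 mm) begins 54 mm behind the grasp point. The pads swing forward as they close: fully open they stand 13 mm farther back than shut.
Start: joints at [1.087, 0.286, 1.577, -0, 1.279, -0.15], TCP at [0.221, 0.638, 0.25] pointing down, gripper open.
Joint ranges: [-2.77, 2.77], [-0.9, 2.22], [0.21, 2.48], [-1.53, 4.67], [0.24, 2.81], [-2.84, 2.84]. Speed limits (rad/s): [2.79, 2.79, 3.14, 3.14, 3.14, 3.14].

### API

Orientations are given as a unit quaternion [x, y, z, w].
In Python, from plant import ctrl gives the robot as it stands.
- The arm moves only by the shell command python3 inch.py 'ROWS' [FORCE]. ROWS is a JSON list of rows, 1 to 10 of them, each of 7 numbers: dx, dy, dz in m, then a rotation vector rx, ry, rz in rad, then the opening from 0.0 (shut) to 1.0 (fully open); each row is the pose to reach, as a shift and turn from the pose commanded when the command began, along the tool's axes at that moment; what a row does not reach only later rows make up. A row lasts 1/8 s, in which the tool goes at most 0.0625 m and 0.188 rad, less where a joint would pass 70% of its speed; a pose out of reach is approached as far as the arm can. The fingers move at their own pace and stop on an object; FORCE is the grip in N (left out, the last holds). Time passes only in rows, so rows that do not move let the fingers close. It prints the time, the measured TCP pose, the force, the opening and the grip force at its end.
- ctrl.get_state(): the state, without advancing time (a new reading comes with each control period).
- ctrl.read_camera(name): name is "side" or "top"; returns a dict with "pixels" (384x512x3 uint8, red, green, blue), "camera_matrix" (3x3 intrinsics, pixels), "xyz" and "orientation" of the camera in the world. Camera axes: x right, y down, z forward; pixel columns grow to the right and rows downward; lengths in m; the calibration is good to about 2 mm. A picture is of the moment at which its call begins. There is no depth.
- ctrl.sign_off(): hands the job in; it is judged then, once.
The state is a dict: "time": time; "qpos": joint angles; "dq": joint speeds; "joint_efforts": joint torques, N m; "eef_pos": TCP position; "tcp_rot": TCP orientation; "contact_force": force on the tool from outside, world axes, zero at the start; "wrist_torque": the same for the moment, N m; "opening": opening from 0.0 (shut) to 1.0 (fully open); "finger_force": force on a finger pad.
Only numpy, scipy, OpenCV 4.12 (cv2) and the standard library are available. Lean on these libraries where they do the work, as an engineer would, in place of code of your own. Each camera call takes 0.05 s, during which the arm holds its last target. There are 200 camera calls.

## Working session

There is one attempt and no reset: what is moved stays moved. The work goes in short steps, Python scripts to look and compute and a shell command to move; the robot and the scene stay as the last step left them, time stands still between calls to the robot, and variables do not carry over. Pictures are saved under pics/ and viewed, at most 14 in all, crops included, and the job is handed in when it is done.

```bash
ls; mkdir -p pics; python3 - <<'E'
from plant import ctrl
import cv2,numpy as np
print(ctrl.get_state())
for n in("side","top"):
    c=ctrl.read_camera(n); cv2.imwrite(f"pics/{n}0.png",cv2.resize(c["pixels"][:,:,::-1],(800,600),interpolation=cv2.INTER_CUBIC))
    print(n,c["camera_matrix"],c["xyz"],c["orientation"])
E
```

```text
inch.py
pics
plant.py
{'time': 0.0, 'qpos': array([ 1.08698901e+00,  2.87197701e-01,  1.57820185e+00,  1.56023894e-05,
        1.27860197e+00, -1.50002503e-01]), 'dq': array([ 0.00072609,  0.00157943, -0.00057918,  0.00097622, -0.00054592,
        0.00096656]), 'joint_efforts': array([-2.23392303e-04, -4.06006908e+01, -2.92616147e+01, -1.64031567e-04,
        6.00930594e-03,  3.34607904e-06]), 'eef_pos': array([0.22083422, 0.63719392, 0.24861231]), 'tcp_rot': array([ 1.66130708e-01,  9.86103005e-01, -1.14213257e-03, -3.82430601e-04]), 'contact_force': array([-0.67858276,  0.04009581, -0.73711501]), 'wrist_torque': array([0.0131875 , 0.00754869, 0.00748159]), 'finger_force': 0.0, 'opening': 1.0033435735731795}
side [[496.82665028   0.         257.62844166]
 [  0.         496.82665028 187.57796816]
 [  0.           0.           1.        ]] [0.330447   1.43410723 0.89052131] [-0.06000007  0.85950319 -0.50670353  0.03009632]
top [[495.80319823   0.         265.54197087]
 [  0.         495.80319823 186.79046666]
 [  0.           0.           1.        ]] [-0.5768479  -0.19945697  1.46416878] [ 0.717379   -0.6157137   0.21005477 -0.24928095]
```
View pics/side0.png

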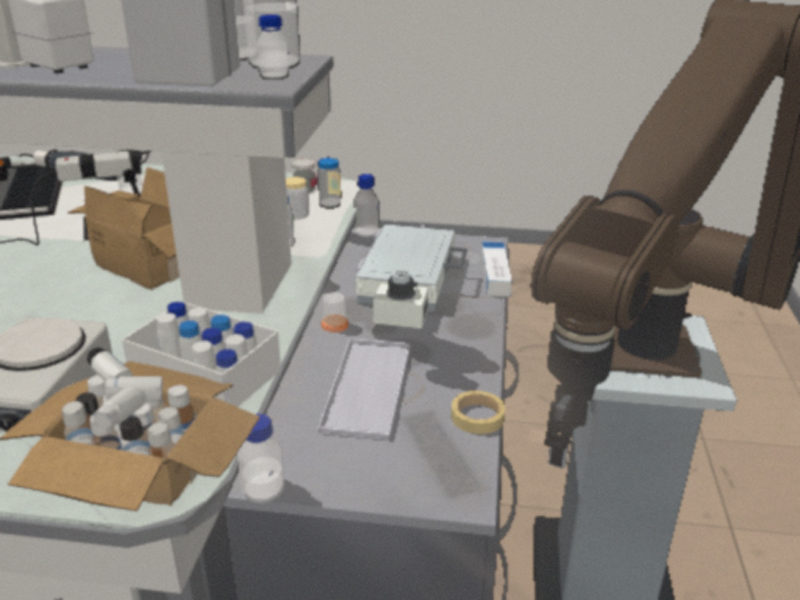

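View pics/top0.png

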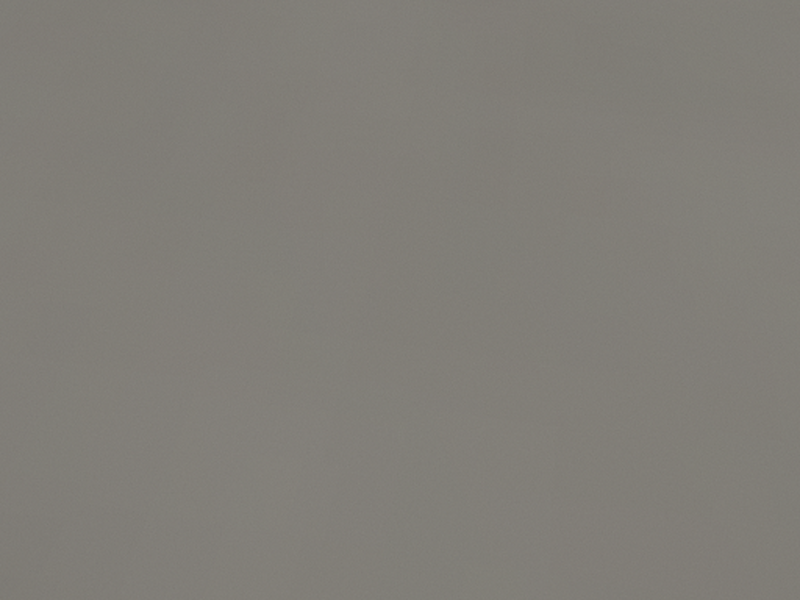

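The side view (800x600) shows the shut incubator at about (405,262), its vent at (402,285), the tray at (366,388), tape roll at (478,411), cup at (334,312) and carton at (497,268). The top picture is blank grey, so I'll check whether it's blocked or has failed.

```bash
cat > h.py <<'E'
from plant import ctrl
import cv2,numpy as np
from scipy.spatial.transform import Rotation as R
def cam(n,f=None):
    c=ctrl.read_camera(n); c["R"]=R.from_quat(c["orientation"]).as_matrix()
    if f: cv2.imwrite("pics/"+f,c["pixels"][:,:,::-1])
    return c
def plane(c,uv,z):
    d=c["R"]@np.linalg.inv(c["camera_matrix"])@np.array([*uv,1.]); p=c["xyz"]
    return p+d*(z-p[2])/d[2]
def px(c,P):
    q=c["camera_matrix"]@c["R"].T@(np.asarray(P)-c["xyz"]); return q[:2]/q[2]
E
python3 - <<'E'
from h import *
for i in range(3):
    c=cam("top"); p=c["pixels"]; print(p.mean((0,1)),p.std((0,1)),p.min(),p.max(),c["xyz"],c["R"][:,2])
c=cam("side"); print(c["R"])
for nm,uv in dict(tray=(366,388),tape=(478,411),cup=(334,325),box=(497,268),inc=(405,262)).items():
    print(nm,plane(c,np.array(uv)*.64,0.0),plane(c,np.array(uv)*.64,0.07))
p=c["pixels"][130:300,180:360]; cv2.imwrite("pics/s1.png",cv2.resize(p[:,:,::-1],None,fx=3.5,fy=3.5,interpolation=cv2.INTER_CUBIC))
E
```

```text
[128.86587016 125.92524719 119.71126302] [1.33774827 1.37351652 1.36085397] 114 134 [-0.5768479  -0.19945697  1.46416878] [ 0.60834916  0.09899063 -0.787472  ]
[128.86526489 125.92815145 119.71625264] [1.33806571 1.37272885 1.36053737] 114 134 [-0.5768479  -0.19945697  1.46416878] [ 0.60834916  0.09899063 -0.787472  ]
[128.8632609  125.92464193 119.71112569] [1.33976575 1.37265924 1.36330622] 114 134 [-0.5768479  -0.19945697  1.46416878] [ 0.60834916  0.09899063 -0.787472  ]
[[-0.99098841 -0.07264067  0.11254026]
 [-0.13364032  0.47930305 -0.86741504]
 [ 0.00906872 -0.87463816 -0.48469149]]
tray [0.55653341 0.22700832 0.        ] [0.53876174 0.32189311 0.07      ]
tape [ 3.37931725e-01  2.67836712e-01 -1.11022302e-16] [0.33734338 0.35951216 0.07      ]
cup [0.66697876 0.00653633 0.        ] [0.64052546 0.11875145 0.07      ]
box [ 3.19316875e-01 -3.24501626e-01 -1.11022302e-16] [ 0.32019177 -0.18626505  0.07      ]
inc [ 0.55289212 -0.3227074   0.        ] [ 0.53540668 -0.18461186  0.07      ]
```

View pics/s1.png

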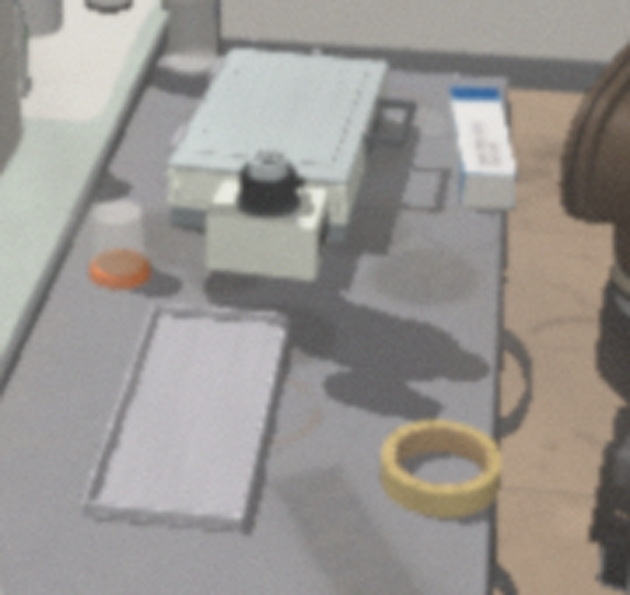

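The crop (scale 3.5, offset 180,130) shows the lid top with corners around (232,50), (387,63), (350,180) and (170,170). The bar is at (410,103)-(407,145), the tray corners around (155,308)-(248,530), the collar at (268,185) and its tab towards (308,203). I'll project these onto planes at the known heights and check the sizes.

```bash
python3 - <<'E'
from h import *
c=cam("side")
f=lambda x,y,z:plane(c,((x+.5)/3.5-.5+180,(y+.5)/3.5-.5+130),z)
L=[f(*p,.074) for p in[(232,50),(387,63),(350,180),(170,170)]]
T=[f(*p,.014) for p in[(155,308),(290,318),(248,526),(85,512)]]
for Q in(L,T):
    Q=np.array(Q)[:,:2];print(Q.round(3).tolist(),Q.mean(0),[np.linalg.norm(Q[i]-Q[i-1]).round(3) for i in range(4)],
     [np.degrees(np.arctan2(*(Q[i]-Q[j])[::-1])).round(1) for i,j in((0,3),(1,2),(0,1),(3,2))])
print("bar",f(413,105,.07),f(408,143,.07)); print("barrel top",f(268,158,.113)); print("tab",f(309,205,.075))
# orthorectified mm images for line/rect measurements
def ortho(z,x0,x1,y0,y1,s=1000):
    u=[px(c,(x,y,z)) for x,y in((x0,y0),(x1,y0),(x1,y1),(x0,y1))]
    w,h=int((y1-y0)*s),int((x1-x0)*s)
    H=cv2.getPerspectiveTransform(np.float32(u),np.float32([(0,0),(0,h),(w,h),(w,0)]))
    return cv2.warpPerspective(c["pixels"],H,(w,h),flags=cv2.INTER_CUBIC)
a=ortho(.074,.3,.7,-.45,.15); b=ortho(.014,.4,.7,.0,.4)
im=np.zeros((720,600,3),np.uint8); im[:400,:600]=a; im[410:710,:400]=b
cv2.imwrite("pics/o1.png",cv2.resize(im[:,:,::-1],(500,600),interpolation=cv2.INTER_AREA))
E
```

```text
[[0.615, -0.38], [0.436, -0.371], [0.451, -0.085], [0.631, -0.079]] [ 0.53314022 -0.22851663] [np.float64(0.301), np.float64(0.18), np.float64(0.286), np.float64(0.181)] [np.float64(-93.0), np.float64(-93.0), np.float64(-2.8), np.float64(1.9)]
[[0.616, 0.084], [0.489, 0.082], [0.484, 0.383], [0.613, 0.385]] [0.55041211 0.23325636] [np.float64(0.301), np.float64(0.127), np.float64(0.301), np.float64(0.129)] [np.float64(-89.4), np.float64(-89.0), np.float64(0.7), np.float64(0.8)]
bar [ 0.3999156  -0.27404934  0.07      ] [ 0.39926782 -0.18239728  0.07      ]
barrel top [ 0.52765691 -0.04520369  0.113     ]
tab [ 0.48478095 -0.02618875  0.075     ]Traceback (most recent call last):
  File "<stdin>", line 17, in <module>
ValueError: could not broadcast input array from shape (399,600,3) into shape (400,600,3)
```

```bash
cat >> h.py <<'E'
def ortho(c,z,x0,x1,y0,y1,s=1000):
    u=[px(c,(x,y,z)) for x,y in((x0,y0),(x1,y0),(x1,y1),(x0,y1))]
    w,h=round((y1-y0)*s),round((x1-x0)*s)
    H=cv2.getPerspectiveTransform(np.float32(u),np.float32([(0,0),(0,h),(w,h),(w,0)]))
    return cv2.warpPerspective(c["pixels"],H,(w,h),flags=cv2.INTER_CUBIC)
E
python3 - <<'E'
from h import *
c=cam("side")
a=ortho(c,.074,.3,.7,-.45,.15); b=ortho(c,.014,.4,.7,.0,.4)
im=np.zeros((720,600,3),np.uint8); im[:400,:600]=a; im[410:710,:400]=b
cv2.imwrite("pics/o1.png",im[:,:,::-1][:,:, :][:600])
cv2.imwrite("pics/o2.png",cv2.resize(a[70:380,:420][:,:,::-1],None,fx=1.9,fy=1.9))
E
```

```text
(no output)
```

View pics/o2.png

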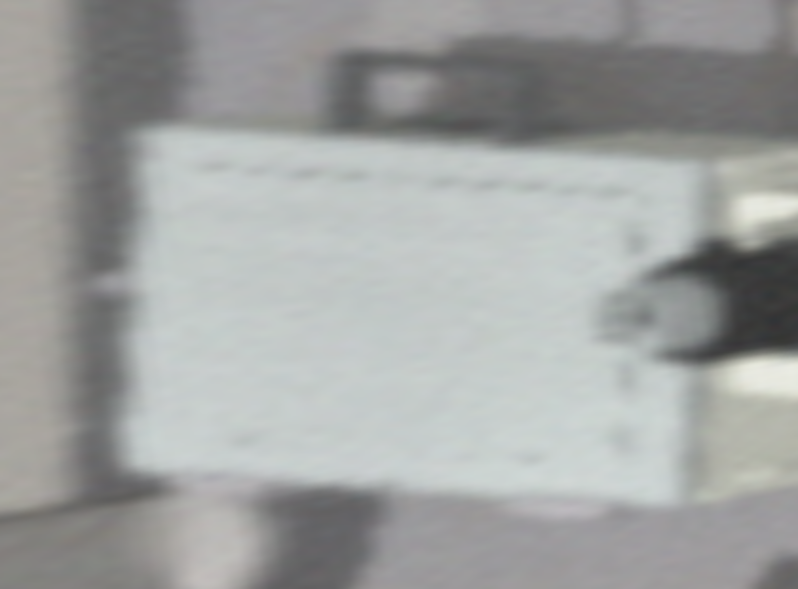

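The rectified lid (1.9 px/mm) has corners at (143,128), (705,158), (690,503) and (128,470). That makes it 296 x 182 mm against a true 296 x 185, so the height is right. The yaw is about -3.1° and the centre about (0.535,-0.231). The bar should be near (0.402,-0.224), and the measured position agrees within 4 mm. The top camera appears blocked, so I'll check it again once the arm has moved.

```bash
cat > to.py <<'E'
import sys
from h import *
# target world x y z, angle of tool y (deg, world), tool down; or frame 'i' = incubator coords
a=sys.argv[1:]; 
YAW=np.radians(-3.1); C=np.array([.535,-.231,0])
p=np.array(list(map(float,a[:3]))); ang=float(a[3])
if len(a)>4: p=C+R.from_euler('z',YAW).apply(p); ang+=-3.1
s=ctrl.get_state(); R0=R.from_quat(s["tcp_rot"]); 
t=np.radians(ang); y=np.array([np.cos(t),np.sin(t),0]); z=np.array([0,0,-1.]); x=np.cross(y,z)
best=None
R1=R.from_matrix(np.column_stack([x,y,z]))
d=R0.inv().apply(p-s["eef_pos"]); rv=(R0.inv()*R1).as_rotvec()
print("world",p.round(4),"d",d.round(4),"rv",rv.round(3),"rows",np.ceil(max(np.linalg.norm(d)/.0625,np.linalg.norm(rv)/.188)),"q1,q6 now",s["qpos"][[0,5]].round(2))
E
python3 to.py .5 .25 .25 0; python3 to.py -.1325 0 .2 0 i
```

```text
world [0.5  0.25 0.25] d [-3.905e-01 -2.749e-01 -1.000e-04] rv [-0.     0.     1.237] rows 8.0 q1,q6 now [ 1.09 -0.15]
world [ 0.4027 -0.2238  0.2   ] d [-0.4538 -0.7544  0.0501] rv [-0.     0.     1.291] rows 15.0 q1,q6 now [ 1.09 -0.15]
```

```bash
python3 inch.py '[[-0.39,-0.275,0,0,0,1.237,0.5],[-0.39,-0.275,0,0,0,1.237,0.5],[-0.39,-0.275,0,0,0,1.237,0.5],[-0.39,-0.275,0,0,0,1.237,0.5],[-0.39,-0.275,0,0,0,1.237,0.5],[-0.39,-0.275,0,0,0,1.237,0.5],[-0.39,-0.275,0,0,0,1.237,0.5],[-0.39,-0.275,0,0,0,1.237,0.5],[-0.39,-0.275,0,0,0,1.237,0.5]]' 40; python3 to.py -.1325 0 .2 0 i; python3 -c "
from h import *
c=cam('top');print(c['pixels'].std())"
```

```text
time: 1.52
eef_pos: [0.501, 0.2479, 0.2502]
tcp_rot: [0.709, 0.706, 0.0, 0.0]
contact_force: [-0.4, 0.1, -0.2]
opening: 0.499
finger_force: 0.0
world [ 0.4027 -0.2238  0.2   ] d [-0.4722 -0.0962  0.0502] rv [0.001 0.    0.05 ] rows 8.0 q1,q6 now [0.28 0.28]
4.050418563800059
```

```bash
python3 inch.py '[[-0.47,-0.096,0.05,0,0,0.05,0.5],[-0.47,-0.096,0.05,0,0,0.05,0.5],[-0.47,-0.096,0.05,0,0,0.05,0.5],[-0.47,-0.096,0.05,0,0,0.05,0.5],[-0.47,-0.096,0.05,0,0,0.05,0.5],[-0.47,-0.096,0.05,0,0,0.05,0.5],[-0.47,-0.096,0.05,0,0,0.05,0.5],[-0.47,-0.096,0.05,0,0,0.05,0.5],[-0.47,-0.096,0.05,0,0,0.05,0.5]]'; python3 to.py -.1325 0 .12 0 i; python3 - <<'E'
from h import *
t=cam("top");print(t["pixels"].std((0,1)))
c=cam("side"); p=c["pixels"][90:260,190:390]; cv2.imwrite("pics/s2.png",cv2.resize(p[:,:,::-1],None,fx=3.5,fy=3.5,interpolation=cv2.INTER_CUBIC))
E
```

```text
time: 2.7
eef_pos: [0.4032, -0.221, 0.1999]
tcp_rot: [0.726, 0.688, 0.0, -0.0]
contact_force: [-0.5, -0.4, -0.9]
opening: 0.502
finger_force: 0.0
world [ 0.4027 -0.2238  0.12  ] d [-0.0029 -0.0003  0.0799] rv [-0.    -0.     0.001] rows 2.0 q1,q6 now [-0.72 -0.67]
[1.33803933 1.37407726 1.36275611]
```

View pics/s2.png

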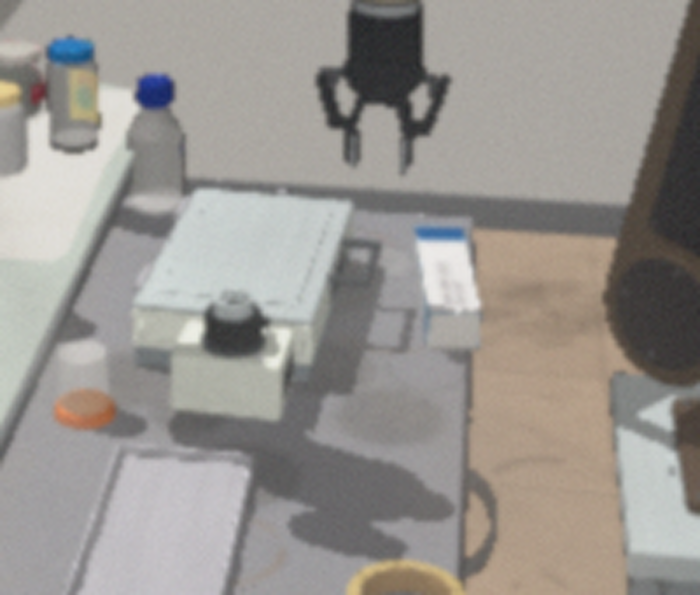

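The gripper hangs over the handle with fingertips at (352,165) and (405,170), the bar is at (360,262) and the carton at (448,285). The top camera is still blocked. I'll descend and pinch the bar.

```bash
python3 inch.py '[[-0.003,0,0.06,0,0,0,0.5],[-0.003,0,0.11,0,0,0,0.5],[-0.003,0,0.128,0,0,0,0.5],[-0.003,0,0.128,0,0,0,0.5],[-0.003,0,0.128,0,0,0,0],[-0.003,0,0.128,0,0,0,0],[-0.003,0,0.128,0,0,0,0],[-0.003,0,0.128,0,0,0,0],[-0.003,0,0.128,0,0,0,0],[-0.003,0,0.128,0,0,0,0]]' 40
```

```text
time: 4.05
eef_pos: [0.4057, -0.2232, 0.0739]
tcp_rot: [0.725, 0.689, 0.002, 0.003]
contact_force: [5.5, 2.6, -0.7]
opening: 0.099
finger_force: 38.9
```

```bash
python3 inch.py '[[0,0.001,-0.0225,0,0,0,0],[0,0.0045,-0.0447,0,0,0,0],[0,0.01,-0.0665,0,0,0,0],[0,0.0178,-0.0876,0,0,0,0],[0,0.0275,-0.1079,0,0,0,0],[0,0.0393,-0.127,0,0,0,0],[0,0.0529,-0.1449,0,0,0,0],[0,0.0682,-0.1614,0,0,0,0],[0,0.0851,-0.1762,0,0,0,0],[0,0.1034,-0.1893,0,0,0,0]]'
```

```text
time: 5.3
eef_pos: [0.5055, -0.2293, 0.2639]
tcp_rot: [0.725, 0.689, -0.003, 0.0]
contact_force: [-7.5, -3.3, 4.9]
opening: 0.097
finger_force: 39.2
```

```bash
python3 inch.py '[[0,0.0195,-0.0112,0,0,0,0],[0,0.0401,-0.0204,0,0,0,0],[0,0.0614,-0.0275,0,0,0,0],[0,0.0834,-0.0324,0,0,0,0],[0,0.1057,-0.0351,0,0,0,0],[0,0.1057,-0.0351,0,0,0,0],[0,0.1057,-0.0351,0,0,0,0]]'; python3 -c "
from h import *
c=cam('side'); p=c['pixels'][90:260,190:390]; cv2.imwrite('pics/s3.png',cv2.resize(p[:,:,::-1],None,fx=3.5,fy=3.5,interpolation=cv2.INTER_CUBIC))"
```

```text
time: 6.18
eef_pos: [0.6128, -0.2359, 0.3002]
tcp_rot: [0.725, 0.689, -0.001, 0.004]
contact_force: [-0.6, -5.4, 3.2]
opening: 0.094
finger_force: 41.4
```

View pics/s3.png

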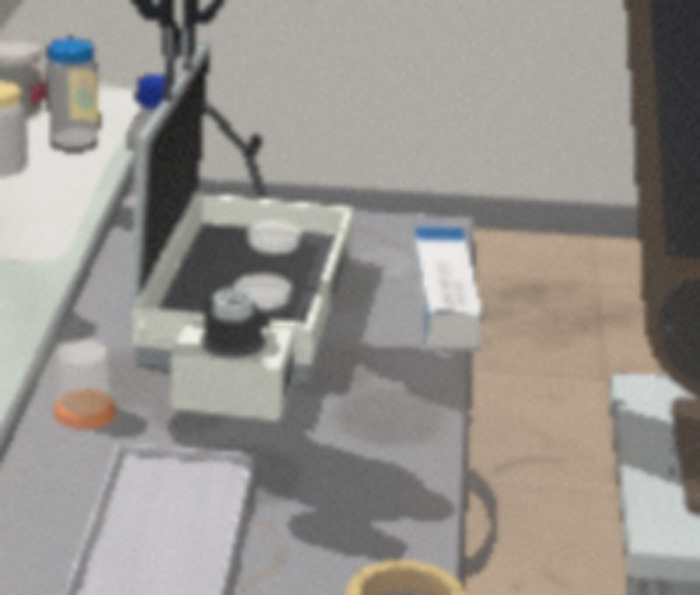

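The lid is up, and the open incubator holds two dishes, at (274,237) and (264,291). The stay's knob is at about (255,143), short of straight. I'll find the knob by casting a ray onto its y-plane, nudge the lid a little higher and release it.

```bash
python3 inch.py '[[0,0.0067,-0.0004,0,0,0,0],[0,0.0067,-0.0004,0,0,0,0],[0,0.0067,-0.0004,0,0,0,0.3],[0,0.0067,-0.0004,0,0,0,0.3],[0,0.0067,-0.0004,0,0,0,0.3],[0,0.0067,-0.0004,0,0,0,0.3],[0,0.0067,-0.06,0,0,0,0.3],[0,0.0067,-0.09,0,0,0,0.3],[0,0.0067,-0.09,0,0,0,0.3]]'; python3 - <<'E'
from h import *
c=cam('side'); p=c['pixels'][90:260,190:390]; cv2.imwrite('pics/s4.png',cv2.resize(p[:,:,::-1],None,fx=3.5,fy=3.5,interpolation=cv2.INTER_CUBIC))
W=lambda q:np.array([.535,-.231,0])+R.from_euler('z',-3.1,degrees=True).apply(q)
for n,q in dict(straight=(.049,-.193,.105),locked=(.056,-.193,.1),p=(.03,-.193,.115),q=(.01,-.193,.12)).items():
    print(n,W(q).round(3),((px(c,W(q))-[190,90]+.5)*3.5-.5).round(0))
E
```

```text
time: 7.35
eef_pos: [0.6198, -0.2339, 0.3907]
tcp_rot: [0.724, 0.689, 0.001, 0.004]
contact_force: [0.9, -0.2, -0.6]
opening: 0.299
finger_force: 0.0
straight [ 0.573 -0.426  0.105] [239. 152.]
locked [ 0.58  -0.427  0.1  ] [233. 155.]
p [ 0.555 -0.425  0.115] [255. 145.]
q [ 0.535 -0.424  0.12 ] [272. 142.]
```

View pics/s4.png

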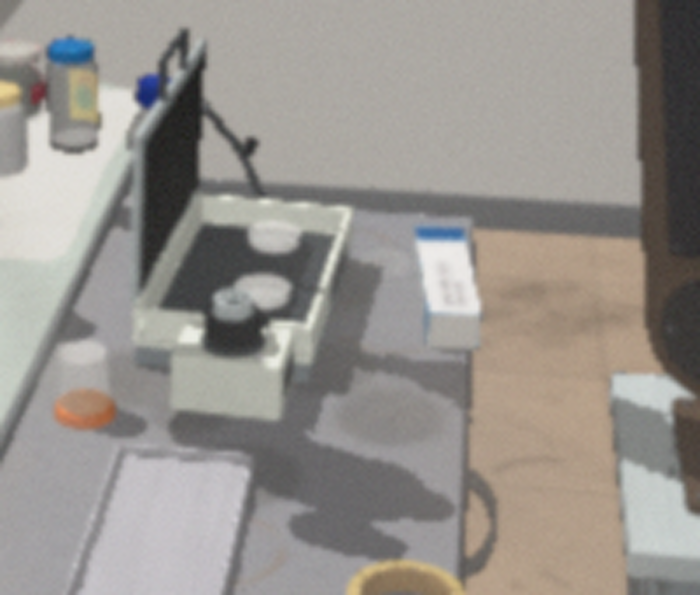

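The lid holds by itself. The knob at (250,147) lies close to my predicted line, about incubator x 0.035, z 0.112. Next I'll bring the closed fingers down in front of it.

```bash
python3 to.py -.025 -.199 .39 0 i;python3 to.py -.025 -.199 .102 0 i
```

```text
world [ 0.4993 -0.4284  0.39  ] d [-0.2005 -0.11   -0.0024] rv [0.002 0.001 0.004] rows 4.0 q1,q6 now [-0.51 -0.46]
world [ 0.4993 -0.4284  0.102 ] d [-0.2002 -0.1107  0.2856] rv [0.002 0.001 0.004] rows 6.0 q1,q6 now [-0.51 -0.46]
```

```bash
python3 inch.py '[[-0.2,-0.11,0,0,0,0,0],[-0.2,-0.11,0,0,0,0,0],[-0.2,-0.11,0,0,0,0,0],[-0.2,-0.11,0,0,0,0,0],[-0.2,-0.11,0.06,0,0,0,0],[-0.2,-0.11,0.12,0,0,0,0],[-0.2,-0.11,0.18,0,0,0,0],[-0.2,-0.11,0.24,0,0,0,0],[-0.2,-0.11,0.285,0,0,0,0],[-0.2,-0.11,0.285,0,0,0,0]]'; python3 to.py .034 -.199 .102 0 i
```

```text
time: 8.65
eef_pos: [0.4955, -0.4238, 0.0938]
tcp_rot: [0.725, 0.689, 0.0, -0.007]
contact_force: [0.1, -1.0, 0.0]
opening: 0.001
finger_force: 0.0
world [ 0.5582 -0.4315  0.102 ] d [-0.0045  0.0629 -0.0089] rv [-0.01  -0.011  0.004] rows 2.0 q1,q6 now [-0.86 -0.81]
```

```bash
python3 inch.py '[[-0.003,0.015,-0.008,0,0,0,0],[-0.003,0.025,-0.008,0,0,0,0],[-0.003,0.035,-0.008,0,0,0,0],[-0.003,0.042,-0.008,0,0,0,0],[-0.003,0.049,-0.008,0,0,0,0],[-0.003,0.056,-0.008,0,0,0,0],[-0.003,0.062,-0.008,0,0,0,0],[-0.003,0.062,-0.008,0,0,0,0]]'; python3 -c "
from h import *
c=cam('side'); p=c['pixels'][90:260,190:390]; cv2.imwrite('pics/s5.png',cv2.resize(p[:,:,::-1],None,fx=3.5,fy=3.5,interpolation=cv2.INTER_CUBIC))"
```

```text
time: 9.65
eef_pos: [0.5597, -0.4338, 0.109]
tcp_rot: [0.724, 0.689, -0.001, -0.002]
contact_force: [-4.8, 0.1, 0.2]
opening: 0.001
finger_force: 2.4
```

View pics/s5.png

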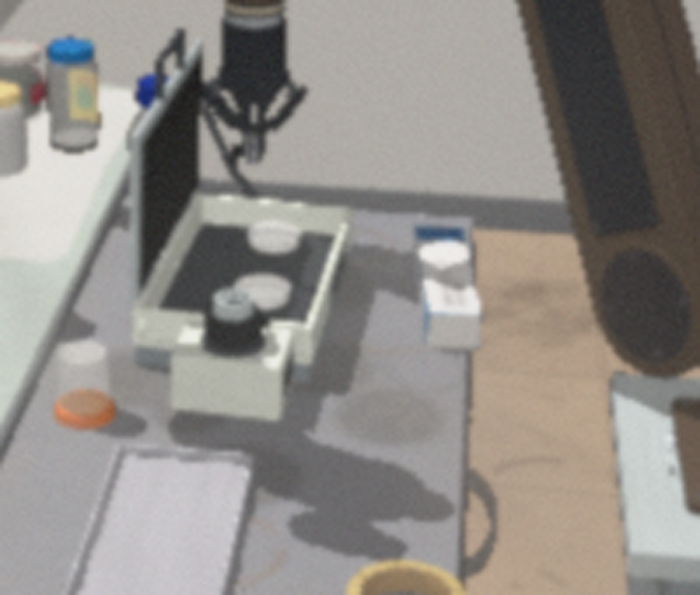

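The fingers at (255,150) are against the knob with 5 N and the links look nearly straight. I'll push on until the force shows the stop.

```bash
python3 inch.py '[[0,0.004,0.004,0,0,0,0],[0,0.008,0.006,0,0,0,0],[0,0.008,0.006,0,0,0,0],[0,0.008,0.006,0,0,0,0]]'; python3 inch.py '[[0,0.004,0,0,0,0,0],[0,0.006,0,0,0,0,0],[0,0.006,0,0,0,0,0]]'
```

```text
time: 10.2
eef_pos: [0.5621, -0.4343, 0.1079]
tcp_rot: [0.724, 0.69, -0.005, -0.009]
contact_force: [-28.6, 8.5, 24.2]
opening: 0.004
finger_force: 15.5
time: 10.58
eef_pos: [0.5633, -0.4345, 0.1077]
tcp_rot: [0.723, 0.69, -0.009, -0.015]
contact_force: [-41.6, 10.5, 30.5]
opening: 0.003
finger_force: 22.6
```

```bash
python3 inch.py '[[0,-0.02,-0.006,0,0,0,0],[0,-0.06,-0.006,0,0,0,0],[0,-0.06,-0.006,0,0,0,0],[0,-0.06,-0.006,0,0,0,0]]'; python3 - <<'E'
from h import *
c=cam('side'); p=c['pixels'][95:180,200:310]; cv2.imwrite('pics/s6.png',cv2.resize(p[:,:,::-1],None,fx=7,fy=7,interpolation=cv2.INTER_CUBIC))
W=lambda q:np.array([.535,-.231,0])+R.from_euler('z',-3.1,degrees=True).apply(q)
for q in((.049,-.193,.105),(.056,-.193,.1),(.03,-.193,.115)): print(((px(c,W(q))-[200,95]+.5)*7-.5).round(0))
E
```

```text
time: 11.08
eef_pos: [0.5157, -0.4321, 0.11]
tcp_rot: [0.725, 0.689, 0.0, 0.001]
contact_force: [-0.1, 0.1, 0.8]
opening: -0.001
finger_force: 0.0
[408. 269.]
[396. 276.]
[440. 255.]
```

View pics/s6.png

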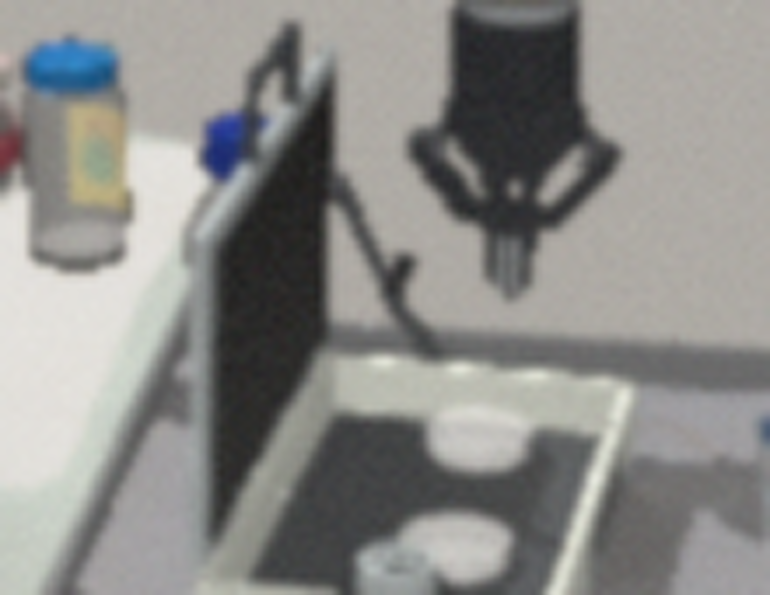

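The lid stands, the knob is at (401,273) close to the predicted locked point (396,276), and the knee at (392,300) lies left (+x) of the line between the link ends (340,185) and (435,350). I'll check the knee angle by rays on the links' plane.

```bash
python3 - <<'E'
from h import *
c=cam('side'); Ri=R.from_euler('z',-3.1,degrees=True); C=np.array([.535,-.231,0])
def f(u,v):
    d=c["R"]@np.linalg.inv(c["camera_matrix"])@np.array([(u+.5)/7-.5+200,(v+.5)/7-.5+95,1.])
    o=Ri.inv().apply(c["xyz"]-C); d=Ri.inv().apply(d); return o+d*(-.157-o[1])/d[1]
P=[f(*p) for p in((340,185),(392,300),(435,350))]; print(np.round(P,3))
a=np.array(P)[:,[0,2]]; u=a[0]-a[1]; v=a[1]-a[2]
print(np.degrees(np.arctan2(u[0]*v[1]-u[1]*v[0],u@v)))
W=lambda q:C+Ri.apply(q)
# dishes: bright blobs inside dark floor, ray onto top plane z=.046
t=[]
for name,uv in dict(d0=(478,440),d1=(457,548)).items():
    p=plane(c,((uv[0]+.5)/7-.5+200,(uv[1]+.5)/7-.5+95),.039); print(name,p.round(4),Ri.inv().apply(p-C).round(4))
o=ortho(c,.046,.4,.65,-.4,-.05,2000); g=cv2.cvtColor(o,cv2.COLOR_RGB2GRAY); cv2.imwrite('pics/o3.png',o[:,:,::-1])
E
```

```text
[[ 0.082 -0.157  0.168]
 [ 0.051 -0.157  0.1  ]
 [ 0.026 -0.157  0.071]]
-17.129036150990057
d0 [ 0.521  -0.3408  0.039 ] [-0.008  -0.1104  0.039 ]
d1 [ 0.5166 -0.2063  0.039 ] [-0.0197  0.0237  0.039 ]
```

View pics/o3.png

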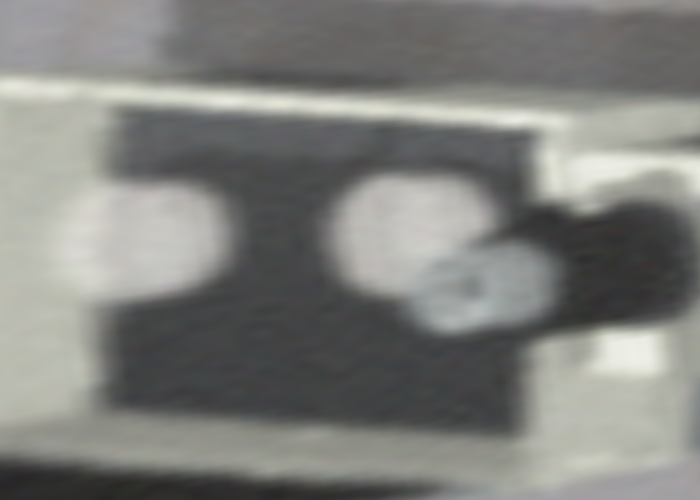

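Rays on the link plane put the knee about 0.2 to 0.3 rad past straight. The push also ended on a hard stop at 40 N, so the stay is locked. In the rectified view (2 px/mm) the dishes measure 60 mm across in x, with centres at about (0.5215,-0.340) and (0.5185,-0.2075). That's two dishes, and I'll take the far one first.

```bash
python3 to.py .5215 -.340 .2 -3.1
```

```text
world [ 0.5215 -0.34    0.2   ] d [ 0.092   0.001  -0.0902] rv [0.001 0.001 0.005] rows 3.0 q1,q6 now [-0.85 -0.8 ]
```

```bash
python3 inch.py '[[0,-0.02,-0.05,0,0,0,0],[0,-0.02,-0.09,0,0,0,0.4],[0.05,0,-0.09,0,0,0,0.9],[0.092,0.001,-0.09,0,0,0,0.9],[0.092,0.001,-0.09,0,0,0,0.9],[0.092,0.001,-0.04,0,0,0,0.9],[0.092,0.001,0.01,0,0,0,0.9],[0.092,0.001,0.03,0,0,0,0.9],[0.092,0.001,0.03,0,0,0,0.9]]' 25; python3 to.py .5215 -.340 .056 -3.1
```

```text
time: 12.3
eef_pos: [0.52, -0.3399, 0.078]
tcp_rot: [0.725, 0.689, -0.0, -0.001]
contact_force: [-0.1, -0.6, 0.1]
opening: 0.902
finger_force: 0.0
world [ 0.5215 -0.34    0.056 ] d [-0.0001  0.0015  0.022 ] rv [-0.002 -0.002  0.004] rows 1.0 q1,q6 now [-0.74 -0.69]
```

```bash
python3 inch.py '[[0,0.001,0.015,0,0,0,0.9],[0,0.001,0.022,0,0,0,0.9],[0,0.001,0.022,0,0,0,0.9]]' 25;python3 inch.py '[[0,0,0,0,0,0,0.7],[0,0,0,0,0,0,0.4],[0,0,0,0,0,0,0.4],[0,0,0,0,0,0,0.4],[0,0,0,0,0,0,0.4],[0,0,0,0,0,0,0.4]]' 25
```

```text
time: 12.68
eef_pos: [0.5214, -0.3399, 0.0574]
tcp_rot: [0.725, 0.689, -0.0, -0.0]
contact_force: [-0.2, 1.4, -0.0]
opening: 0.904
finger_force: 0.0
time: 13.42
eef_pos: [0.5218, -0.3403, 0.0587]
tcp_rot: [0.724, 0.689, -0.0, 0.001]
contact_force: [-2.1, 0.9, 5.6]
opening: 0.596
finger_force: 25.9
```

```bash
python3 inch.py '[[0,0,-0.03,0,0,0,0.4],[0,0,-0.08,0,0,0,0.4],[0,0,-0.14,0,0,0,0.4],[0,0,-0.14,0,0,0,0.4]]'; python3 to.py .551 .293 .2 0.8
```

```text
time: 13.92
eef_pos: [0.5243, -0.3423, 0.2046]
tcp_rot: [0.725, 0.689, 0.001, 0.007]
contact_force: [-0.2, -0.2, 0.0]
opening: 0.589
finger_force: 26.1
world [0.551 0.293 0.2  ] d [ 0.6359 -0.005  -0.0009] rv [ 0.01   0.009 -0.064] rows 11.0 q1,q6 now [-0.74 -0.69]
```

```bash
python3 inch.py '[[0.3,-0.005,0,0,0,-0.06,0.4],[0.3,-0.005,0,0,0,-0.06,0.4],[0.3,-0.005,0,0,0,-0.06,0.4],[0.3,-0.005,0,0,0,-0.06,0.4],[0.635,-0.005,0,0,0,-0.06,0.4],[0.635,-0.005,0,0,0,-0.06,0.4],[0.635,-0.005,0,0,0,-0.06,0.4],[0.635,-0.005,0,0,0,-0.06,0.4],[0.635,-0.005,0,0,0,-0.06,0.4],[0.635,-0.005,0,0,0,-0.06,0.4]]';python3 inch.py '[[0.02,0,0,0,0,0,0.4],[0.02,0,0,0,0,0,0.4],[0.02,0,0,0,0,0,0.4]]'; python3 to.py .551 .293 .032 0.8
```

```text
time: 15.18
eef_pos: [0.547, 0.2865, 0.1959]
tcp_rot: [0.704, 0.711, -0.001, -0.0]
contact_force: [1.6, -0.1, 0.1]
opening: 0.591
finger_force: 26.1
time: 15.55
eef_pos: [0.5474, 0.303, 0.1967]
tcp_rot: [0.704, 0.71, -0.001, -0.0]
contact_force: [0.4, 0.1, -0.6]
opening: 0.592
finger_force: 26.1
world [0.551 0.293 0.032] d [-0.0098  0.0037  0.1647] rv [-0.001  0.001 -0.005] rows 3.0 q1,q6 now [0.34 0.34]
```

```bash
python3 inch.py '[[0,0.0035,0.06,0,0,0,0.4],[0,0.0035,0.12,0,0,0,0.4],[0,0.0035,0.15,0,0,0,0.4],[0,0.0035,0.16,0,0,0,0.4],[0,0.0035,0.164,0,0,0,0.4],[0,0.0035,0.165,0,0,0,0.4],[0,0.0035,0.165,0,0,0,0.4]]'
```

```text
time: 16.42
eef_pos: [0.5521, 0.3049, 0.0342]
tcp_rot: [0.704, 0.711, 0.001, 0.001]
contact_force: [0.5, -0.3, -0.2]
opening: 0.588
finger_force: 26.2
```

```bash
python3 inch.py '[[0,0,0.0025,0,0,0,0.4],[0,0,0.0035,0,0,0,0.4],[0,0,0.0035,0,0,0,0.4],[0,0,0.0035,0,0,0,0.7],[0,0,0.0035,0,0,0,0.8],[0,0,0.0035,0,0,0,0.85],[0,0,0.0035,0,0,0,0.85],[0,0,-0.05,0,0,0,0.85],[0,0,-0.11,0,0,0,0.85],[0,0,-0.165,0,0,0,0.85]]'; python3 to.py .5185 -.2075 .2 -3.1; python3 - <<'E'
from h import *
c=cam('side'); o=ortho(c,.046,.4,.65,-.4,-.05,1000); t=ortho(c,.018,.45,.65,.05,.4,1000)
p=np.vstack([o,t]); cv2.imwrite('pics/o4.png',cv2.resize(p[:,:,::-1],None,fx=1.3,fy=1.3))
E
```

```text
time: 17.68
eef_pos: [0.551, 0.3046, 0.1994]
tcp_rot: [0.704, 0.711, 0.0, 0.0]
contact_force: [-0.3, 0.2, -0.7]
opening: 0.851
finger_force: 0.0
world [ 0.5185 -0.2075  0.2   ] d [-0.5117 -0.0376 -0.0007] rv [ 0.    -0.     0.064] rows 9.0 q1,q6 now [0.34 0.33]
```

View pics/o4.png

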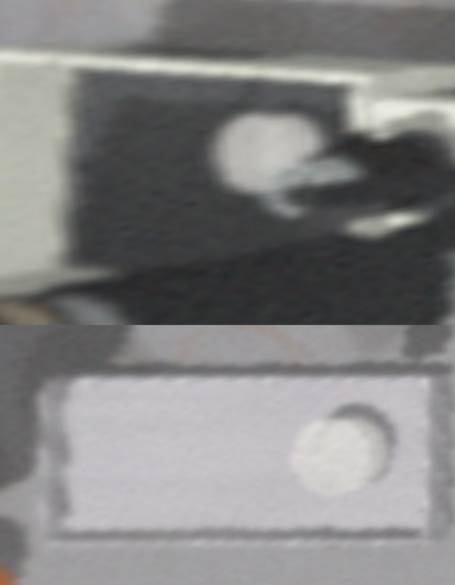

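The first dish lies flat in the tray at (335,455), about world (0.55,0.305). The second is still at (265,152), unchanged.

```bash
python3 inch.py '[[-0.511,-0.0375,0,0,0,0.064,0.9],[-0.511,-0.0375,0,0,0,0.064,0.9],[-0.511,-0.0375,0,0,0,0.064,0.9],[-0.511,-0.0375,0,0,0,0.064,0.9],[-0.511,-0.0375,0,0,0,0.064,0.9],[-0.511,-0.0375,0,0,0,0.064,0.9],[-0.511,-0.0375,0,0,0,0.064,0.9],[-0.511,-0.0375,0,0,0,0.064,0.9],[-0.511,-0.0375,0,0,0,0.064,0.9],[-0.511,-0.0375,0,0,0,0.064,0.9]]';python3 to.py .5185 -.2075 .059 -3.1
```

```text
time: 18.98
eef_pos: [0.5184, -0.2071, 0.197]
tcp_rot: [0.727, 0.687, 0.0, -0.0]
contact_force: [-0.4, 0.4, 0.3]
opening: 0.904
finger_force: 0.0
world [ 0.5185 -0.2075  0.059 ] d [-0.0005  0.0002  0.138 ] rv [-0.001 -0.001 -0.002] rows 3.0 q1,q6 now [-0.56 -0.51]
```

```bash
python3 inch.py '[[0,0,0.05,0,0,0,0.9],[0,0,0.1,0,0,0,0.9],[0,0,0.13,0,0,0,0.9],[0,0,0.138,0,0,0,0.9],[0,0,0.138,0,0,0,0.9],[0,0,0.138,0,0,0,0.7],[0,0,0.138,0,0,0,0.4],[0,0,0.138,0,0,0,0.4],[0,0,0.138,0,0,0,0.4],[0,0,0.138,0,0,0,0.4]]' 25;python3 inch.py '[[0,0,0,0,0,0,0.4],[0,0,0,0,0,0,0.4]]'
```

```text
time: 20.23
eef_pos: [0.5194, -0.2076, 0.0619]
tcp_rot: [0.726, 0.688, -0.0, 0.001]
contact_force: [-2.4, 1.1, 6.6]
opening: 0.398
finger_force: 3.5
time: 20.48
eef_pos: [0.5194, -0.2076, 0.0619]
tcp_rot: [0.726, 0.688, 0.0, 0.001]
contact_force: [-2.0, 0.7, 6.5]
opening: 0.4
finger_force: 3.5
```

The fingers slid over the rim because they were 4 mm too high. I'll open, lift a little, go lower and look again.

```bash
python3 inch.py '[[0,0,-0.002,0,0,0,0.9],[0,0,-0.01,0,0,0,0.9],[0,0,-0.05,0,0,0,0.9],[0,0,-0.1,0,0,0,0.9],[0.02,-0.1,-0.138,0,0,0,0.9],[0.02,-0.1,-0.138,0,0,0,0.9],[0.02,-0.1,-0.138,0,0,0,0.9]]' 25; python3 - <<'E'
from h import *
c=cam('side'); o=ortho(c,.046,.4,.65,-.4,-.05,2000)
cv2.imwrite('pics/o5.png',o[:,:,::-1])
E
```

```text
time: 21.35
eef_pos: [0.4186, -0.181, 0.1991]
tcp_rot: [0.726, 0.687, 0.0, 0.002]
contact_force: [-0.1, -0.7, 0.9]
opening: 0.903
finger_force: 0.0
```

View pics/o5.png

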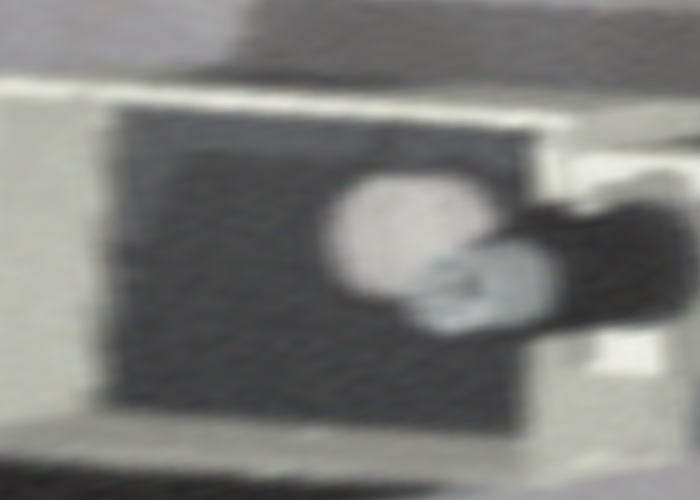

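The dish hasn't moved: left edge at column 325, rows 172 to 298. I'll regrasp with the TCP at 0.057.

```bash
python3 to.py .5185 -.2075 .15 -3.1
```

```text
world [ 0.5185 -0.2075  0.15  ] d [-0.0205  0.1     0.049 ] rv [ 0.003  0.002 -0.001] rows 2.0 q1,q6 now [-0.63 -0.58]
```

```bash
python3 inch.py '[[-0.02,0.06,0,0,0,0,0.9],[-0.02,0.1,0.03,0,0,0,0.9],[-0.02,0.1,0.08,0,0,0,0.9],[-0.02,0.1,0.12,0,0,0,0.9],[-0.02,0.1,0.12,0,0,0,0.9],[-0.02,0.1,0.12,0,0,0,0.9]]'; python3 to.py .5185 -.2075 .057 -3.1
```

```text
time: 22.15
eef_pos: [0.5199, -0.2074, 0.0785]
tcp_rot: [0.726, 0.688, 0.0, 0.001]
contact_force: [0.1, 0.8, -0.1]
opening: 0.902
finger_force: 0.0
world [ 0.5185 -0.2075  0.057 ] d [-0.0001 -0.0014  0.0215] rv [0.002 0.001 0.   ] rows 1.0 q1,q6 now [-0.56 -0.51]
```

```bash
python3 inch.py '[[0,0,0.015,0,0,0,0.9],[0,0,0.022,0,0,0,0.9],[0,0,0.022,0,0,0,0.9]]' 25;python3 inch.py '[[0,0,0,0,0,0,0.7],[0,0,0,0,0,0,0.45],[0,0,0,0,0,0,0.45],[0,0,0,0,0,0,0.45],[0,0,0,0,0,0,0.45],[0,0,0,0,0,0,0.45]]' 25
```

```text
time: 22.52
eef_pos: [0.5182, -0.2066, 0.055]
tcp_rot: [0.726, 0.688, -0.0, -0.0]
contact_force: [0.6, -0.5, -0.5]
opening: 0.904
finger_force: 0.0
time: 23.28
eef_pos: [0.5191, -0.2071, 0.0563]
tcp_rot: [0.726, 0.688, 0.0, 0.001]
contact_force: [-1.5, 0.5, 5.6]
opening: 0.609
finger_force: 26.4
```

```bash
python3 inch.py '[[0,0,-0.03,0,0,0,0.4],[0,0,-0.08,0,0,0,0.4],[0,0,-0.14,0,0,0,0.4],[0,0,-0.14,0,0,0,0.4],[0,0,-0.14,0,0,0,0.4]]'; python3 to.py .551 .165 .2 0.8
```

```text
time: 23.9
eef_pos: [0.518, -0.2064, 0.1944]
tcp_rot: [0.726, 0.688, -0.0, -0.001]
contact_force: [0.4, 0.7, -1.2]
opening: 0.61
finger_force: 26.3
world [0.551 0.165 0.2  ] d [ 0.3727  0.0129 -0.0054] rv [-0.001 -0.001 -0.068] rows 6.0 q1,q6 now [-0.56 -0.51]
```

```bash
python3 inch.py '[[0.373,0.013,0,0,0,-0.068,0.4],[0.373,0.013,0,0,0,-0.068,0.4],[0.373,0.013,0,0,0,-0.068,0.4],[0.373,0.013,0,0,0,-0.068,0.4],[0.373,0.013,0,0,0,-0.068,0.4],[0.373,0.013,0,0,0,-0.068,0.4],[0.373,0.013,0,0,0,-0.068,0.4],[0.373,0.013,0,0,0,-0.068,0.4],[0.373,0.013,0,0,0,-0.068,0.4]]'; python3 to.py .551 .165 .029 0.8; python3 - <<'E'
from h import *
c=cam('side'); o=ortho(c,.018,.4,.7,.0,.4,1000)
m=(cv2.cvtColor(o,cv2.COLOR_RGB2GRAY)>0)
cv2.imwrite('pics/o6.png',cv2.resize(o[:,:,::-1],None,fx=1.2,fy=1.2))
E
```

```text
time: 25.02
eef_pos: [0.5512, 0.1636, 0.1941]
tcp_rot: [0.703, 0.711, -0.001, -0.001]
contact_force: [-0.0, -0.1, -0.3]
opening: 0.613
finger_force: 26.4
world [0.551 0.165 0.029] d [0.0015 0.0002 0.1651] rv [-0.002  0.001 -0.002] rows 3.0 q1,q6 now [0.11 0.1 ]
```

View pics/o6.png

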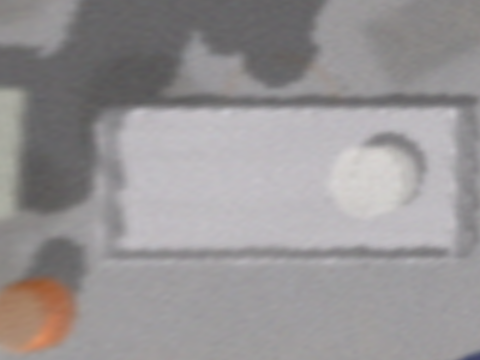

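The first dish is still in place at (372,182), so there's room at y≈0.165. I'll lower and release the second there.

```bash
python3 inch.py '[[0,0,0.06,0,0,0,0.4],[0,0,0.12,0,0,0,0.4],[0,0,0.15,0,0,0,0.4],[0,0,0.16,0,0,0,0.4],[0,0,0.163,0,0,0,0.4],[0,0,0.165,0,0,0,0.4],[0,0,0.165,0,0,0,0.4]]'
```

```text
time: 25.95
eef_pos: [0.5528, 0.1651, 0.0319]
tcp_rot: [0.702, 0.712, 0.001, 0.001]
contact_force: [0.4, -0.0, 0.1]
opening: 0.607
finger_force: 26.5
```

```bash
python3 inch.py '[[0,0,0.0025,0,0,0,0.4],[0,0,0.0035,0,0,0,0.4],[0,0,0.0035,0,0,0,0.4],[0,0,0.0035,0,0,0,0.7],[0,0,0.0035,0,0,0,0.8],[0,0,0.0035,0,0,0,0.85],[0,0,0.0035,0,0,0,0.85],[0,0,-0.05,0,0,0,0.85],[0,0,-0.11,0,0,0,0.85],[0,0,-0.165,0,0,0,0.85]]'; python3 to.py -.02 .187 .2 130 i;python3 to.py -.02 .187 .2 310 i; python3 - <<'E'
from h import *
c=cam('side'); o=ortho(c,.018,.4,.7,.0,.4,1000)
p=cv2.resize(c['pixels'][130:230,200:310],None,fx=5,fy=5,interpolation=cv2.INTER_CUBIC)
im=np.zeros((600,800,3),np.uint8); im[:500,:550]=p; 
cv2.imwrite('pics/o7.png',np.hstack([p[:,:,::-1],cv2.resize(o,(250,500))[:,:,::-1]*0]) [:, :550]); cv2.imwrite('pics/o8.png',o[:,:,::-1])
g=o.astype(int); 
gray=cv2.GaussianBlur(cv2.cvtColor(o,cv2.COLOR_RGB2GRAY),(5,5),0)[90:230,100:385]
hc=cv2.HoughCircles(gray,cv2.HOUGH_GRADIENT,1,50,param1=60,param2=12,minRadius=26,maxRadius=34); print(hc if hc is None else hc[0]+[100,90,0])
E
```

```text
time: 27.2
eef_pos: [0.5517, 0.165, 0.1974]
tcp_rot: [0.702, 0.712, 0.0, 0.0]
contact_force: [1.2, 0.0, -0.1]
opening: 0.852
finger_force: 0.0
world [ 0.5251 -0.0432  0.2   ] d [-0.2078 -0.0294 -0.0027] rv [ 0.     0.    -2.201] rows 12.0 q1,q6 now [0.11 0.1 ]
world [ 0.5251 -0.0432  0.2   ] d [-0.2078 -0.0294 -0.0027] rv [ 0.    -0.     0.941] rows 6.0 q1,q6 now [0.11 0.1 ]
[[189.5        140.5         30.20000076]
 [325.5        139.5         29.10000038]]
```

View pics/o7.png

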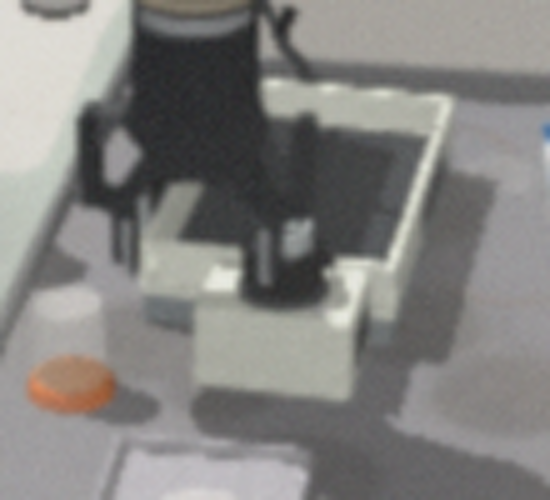

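Houghcircles gives two dishes in the tray at column 189 and 325, well inside it. The arm still covers part of the incubator floor behind the vent barrel at (290,230). I'll move it aside and check that nothing is hidden there.

```bash
python3 inch.py '[[0.06,-0.03,-0.05,0,0,0.15,0.85],[0.12,-0.06,-0.1,0,0,0.3,0.85],[0.16,-0.1,-0.1,0,0,0.3,0.85],[0.16,-0.1,-0.1,0,0,0.3,0.85],[0.16,-0.1,-0.1,0,0,0.3,0.85]]'; python3 - <<'E'
from h import *
c=cam('side')
p=cv2.resize(c['pixels'][120:290,200:330],None,fx=3.5,fy=3.5,interpolation=cv2.INTER_CUBIC)
cv2.imwrite('pics/p1.png',p[:,:,::-1])
E
```

```text
time: 27.88
eef_pos: [0.4485, 0.3251, 0.2963]
tcp_rot: [0.8, 0.601, 0.001, 0.0]
contact_force: [0.3, 0.3, -0.8]
opening: 0.846
finger_force: 0.0
```

View pics/p1.png

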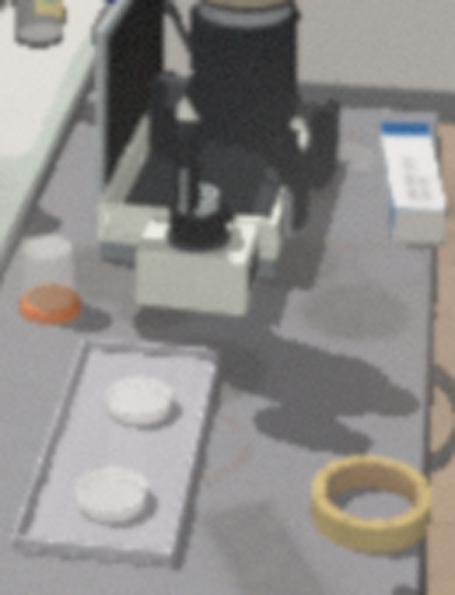

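The picture shows both dishes flat in the tray at (140,402) and (113,494), with the arm still over the vent. That was my 15th image call to the viewer, one over the 14 allowed, so I'll view no more and check the rest by numbers only. I'll clear the arm and test the pixels on both sides of the barrel.

```bash
python3 to.py .3 .5 .3 30; python3 inch.py '[[0.18,-0.04,0,0,0,0,0.85],[0.18,-0.04,0,0,0,0,0.85],[0.18,-0.04,0,0,0,0,0.85],[0.18,-0.04,0,0,0,0,0.85]]'; python3 - <<'E'
from h import *
c=cam('side'); o=ortho(c,.046,.4,.65,-.4,-.05,1000); g=cv2.cvtColor(o,cv2.COLOR_RGB2GRAY)
# print brightness map, 8mm step rows (x) & cols (y) near the barrel
g=cv2.resize(g,None,fx=1/6,fy=1/6,interpolation=cv2.INTER_AREA)
for r in range(7,40): print(r*6,*g[r,12:50])
E
```

```text
world [0.3 0.5 0.3] d [ 0.1272 -0.1925 -0.0047] rv [ 0.001  0.    -0.808] rows 5.0 q1,q6 now [0.44 0.73]
time: 28.42
eef_pos: [0.4624, 0.5093, 0.2918]
tcp_rot: [0.8, 0.6, -0.002, 0.0]
contact_force: [-0.8, -0.4, -0.2]
opening: 0.852
finger_force: 0.0
42 193 188 185 178 170 166 165 160 151 143 134 130 127 121 113 108 108 110 108 105 106 109 114 116 122 127 128 129 131 127 123 123 123 121 119 115 102 84
48 182 188 189 194 202 209 217 217 213 211 213 212 205 201 200 199 195 189 185 184 179 174 172 170 167 162 159 159 156 153 152 151 147 144 142 137 126 108
54 106 111 112 116 124 131 135 138 142 150 157 157 158 166 175 180 180 183 191 195 194 192 198 207 210 208 208 209 207 206 209 210 202 193 187 177 166 158
60 90 91 92 93 92 92 93 94 96 96 96 96 97 98 100 100 102 104 106 104 102 108 117 128 137 142 143 149 163 177 189 189 193 207 214 201 186 173
66 91 90 92 93 92 91 91 92 93 93 93 92 91 92 92 92 91 89 87 81 79 87 90 90 91 90 89 90 93 95 95 105 135 176 194 190 180 164
72 92 90 89 85 81 80 82 84 86 87 88 87 86 86 88 88 88 86 82 78 80 84 88 89 89 90 88 88 91 91 90 104 143 192 204 195 188 
[... 2640 characters left out ...]
 51 51 51 52 53 53 52 53 55 54 53 54 52 53 53 54 52 53 51
210 100 87 91 110 122 126 123 114 94 75 62 55 54 52 50 48 48 50 50 52 51 51 53 53 52 52 53 53 53 55 59 60 57 58 58 57 58 60
216 94 86 96 112 123 123 117 97 76 65 58 55 53 50 48 49 51 51 51 51 49 49 55 56 55 57 61 67 77 89 97 94 87 81 72 70 69 77
222 89 92 107 117 120 114 100 80 67 60 55 53 53 54 53 52 53 54 54 51 53 62 68 74 84 95 108 121 129 133 130 118 104 91 84 78 76 78
228 90 100 111 113 108 96 77 63 60 55 52 52 51 51 56 59 65 75 84 95 108 117 124 132 137 141 143 143 140 132 118 106 99 92 84 78 75 75
234 93 101 100 92 78 67 60 56 54 51 50 52 53 63 78 93 106 117 124 131 134 137 139 140 144 147 147 140 121 96 90 97 98 89 79 72 71 68
```

```bash
python3 to.py .23 .6 .25 60
```

```text
world [0.23 0.6  0.25] d [ 0.0233 -0.2491  0.0429] rv [-0.004  0.002 -1.333] rows 8.0 q1,q6 now [0.68 0.97]
```

```bash
python3 inch.py '[[0.02,-0.24,0.03,0,0,-0.4,0.85],[0.02,-0.24,0.03,0,0,-0.4,0.85],[0.02,-0.24,0.03,0,0,-0.4,0.85],[0.02,-0.24,0.03,0,0,-0.4,0.85],[0.02,-0.24,0.03,0,0,-0.4,0.85],[0.02,-0.24,0.03,0,0,-0.4,0.85]]'; python3 - <<'E'
from h import *
c=cam('side'); o=ortho(c,.046,.4,.65,-.4,-.05,1000); g=cv2.cvtColor(o,cv2.COLOR_RGB2GRAY)
g=cv2.resize(g,None,fx=1/6,fy=1/6,interpolation=cv2.INTER_AREA)
for r in range(7,40): print(r*6,*g[r,12:50])
E
```

```text
time: 29.22
eef_pos: [0.2386, 0.5934, 0.2655]
tcp_rot: [0.666, 0.746, 0.0, 0.0]
contact_force: [0.6, 0.5, -0.7]
opening: 0.851
finger_force: 0.0
42 196 191 187 182 175 170 168 163 155 145 138 135 132 126 119 114 112 113 111 110 111 114 118 122 125 129 132 131 132 130 128 128 126 124 123 121 119 118
48 185 192 194 196 204 213 219 219 215 213 214 215 209 203 200 202 198 192 188 186 181 174 171 172 170 165 163 162 158 154 154 153 150 148 146 145 143 142
54 109 114 116 121 129 135 140 142 144 152 160 163 162 168 178 182 180 183 192 199 196 193 199 207 210 209 209 211 210 208 210 210 202 194 189 178 171 169
60 94 96 98 98 96 97 97 96 98 100 101 102 102 103 105 105 106 109 111 109 108 113 120 130 139 145 146 151 164 180 189 189 193 208 216 203 188 182
66 95 95 96 96 97 98 99 98 97 98 98 98 97 96 97 97 98 96 93 87 87 92 91 92 95 94 93 95 99 101 99 108 137 177 194 190 183 181
72 97 95 93 90 88 87 87 88 90 92 93 92 92 93 92 94 95 92 88 85 84 89 93 94 95 95 95 94 94 94 93 106 144 194 205 196 194 195
78 95 94 88 81 79 79 80 78 79 80 80 81 81 80 81 81 80 79 78 79 83 86 87 87 89 90 90 90 88 90 90
[... 2716 characters left out ...]
1 112 106 102 98 94 91 89 86 86 84 81 77 75 76 74 73 84 116 155 179 184 186 185 186
216 147 145 144 145 145 144 145 145 144 142 141 141 143 148 148 142 138 136 134 133 132 130 128 127 124 121 119 117 114 114 118 141 168 181 184 186 186 185
222 152 151 151 150 150 150 149 147 146 148 148 146 146 146 145 144 144 144 142 143 144 144 144 144 143 141 140 141 142 141 145 158 172 180 184 187 189 190
228 141 143 142 144 146 147 147 148 151 153 155 157 156 154 153 151 151 151 150 148 147 147 146 146 146 148 146 144 145 145 148 158 172 181 188 194 200 202
234 83 87 89 92 94 93 97 106 115 127 136 131 129 134 139 140 139 138 137 137 138 140 142 141 143 148 152 154 155 155 158 165 176 185 189 189 187 182
```

Around the barrel's image (rows 120-165) the floor is uniformly dark (~70), so a third dish is very unlikely. One strip behind the barrel can't be seen, so I'll probe it gently with closed fingers on the way to the collar.

```bash
python3 to.py .5 .2 .25 0; 
```

```text
world [0.5  0.2  0.25] d [-0.4201  0.2154  0.0159] rv [0.001 0.    0.112] rows 8.0 q1,q6 now [1.03 0.92]
```

```bash
python3 inch.py '[[-0.42,0.215,0.015,0,0,0.112,0],[-0.42,0.215,0.015,0,0,0.112,0],[-0.42,0.215,0.015,0,0,0.112,0],[-0.42,0.215,0.015,0,0,0.112,0],[-0.42,0.215,0.015,0,0,0.112,0],[-0.42,0.215,0.015,0,0,0.112,0],[-0.42,0.215,0.015,0,0,0.112,0],[-0.42,0.215,0.015,0,0,0.112,0],[-0.42,0.215,0.015,0,0,0.112,0],[-0.42,0.215,0.015,0,0,0.112,0]]'; python3 to.py .002 .105 .2 0 i
```

```text
time: 30.52
eef_pos: [0.4989, 0.2008, 0.2506]
tcp_rot: [0.707, 0.707, 0.0, -0.0]
contact_force: [0.7, 0.2, -0.1]
opening: -0.0
finger_force: 0.0
world [ 0.5427 -0.1263  0.2   ] d [-0.3271  0.0438  0.0505] rv [-0.    -0.     0.054] rows 6.0 q1,q6 now [0.19 0.19]
```

```bash
python3 inch.py '[[-0.327,0.044,0,0,0,0.054,0],[-0.327,0.044,0,0,0,0.054,0],[-0.327,0.044,0,0,0,0.054,0],[-0.327,0.044,0,0,0,0.054,0],[-0.327,0.044,0,0,0,0.054,0],[-0.327,0.044,0,0,0,0.054,0],[-0.327,0.044,0.06,0,0,0.054,0],[-0.327,0.044,0.12,0,0,0.054,0],[-0.327,0.044,0.165,0,0,0.054,0],[-0.327,0.044,0.165,0,0,0.054,0]]'; python3 inch.py '[[0,0,0.006,0,0,0,0],[0,0,0.012,0,0,0,0],[0,0,0.018,0,0,0,0],[0,0,0.022,0,0,0,0],[0,0,0.026,0,0,0,0],[0,0,0.026,0,0,0,0]]'
```

```text
time: 31.78
eef_pos: [0.5402, -0.1224, 0.0814]
tcp_rot: [0.725, 0.689, -0.002, -0.005]
contact_force: [-0.2, -0.7, -0.0]
opening: 0.002
finger_force: 0.0
time: 32.52
eef_pos: [0.5431, -0.1253, 0.059]
tcp_rot: [0.725, 0.688, -0.0, -0.0]
contact_force: [0.1, -0.1, 0.5]
opening: 0.001
finger_force: 0.0
```

No contact with the tips 6 mm below dish height, so only two dishes exist. Now the collar.

```bash
python3 inch.py '[[0,0,-0.06,0,0,0,0],[0,0,-0.12,0,0,0,0.9],[0,0,-0.14,0,0,0,0.9],[0,0,-0.14,0,0,0,0.9]]'; python3 to.py .526 -.044 .2 306.9
```

```text
time: 33.02
eef_pos: [0.5446, -0.1258, 0.2021]
tcp_rot: [0.725, 0.688, 0.001, 0.002]
contact_force: [0.0, -0.5, -0.4]
opening: 0.639
finger_force: 0.0
world [ 0.526 -0.044  0.2  ] d [ 0.0808 -0.0228  0.0018] rv [ 0.006 -0.     0.875] rows 5.0 q1,q6 now [-0.41 -0.36]
```

```bash
python3 inch.py '[[0.081,-0.023,0,0,0,0.875,0.95],[0.081,-0.023,0,0,0,0.875,0.95],[0.081,-0.023,0,0,0,0.875,0.95],[0.081,-0.023,0,0,0,0.875,0.95],[0.081,-0.023,0,0,0,0.875,0.95],[0.081,-0.023,0,0,0,0.875,0.95],[0.081,-0.023,0,0,0,0.875,0.95]]'; python3 to.py .526 -.044 .09 306.9; python3 - <<'E'
from h import *
c=cam('side'); W=lambda q:np.array([.535,-.231,0])+R.from_euler('z',-3.1,degrees=True).apply(q)
print(px(c,(.526,-.044,.113)),px(c,(.526,-.044,.19)))
E
```

```text
time: 33.9
eef_pos: [0.524, -0.0431, 0.1981]
tcp_rot: [0.948, 0.317, -0.001, -0.001]
contact_force: [-0.3, 0.8, -0.1]
opening: 0.956
finger_force: 0.0
world [ 0.526 -0.044  0.09 ] d [0.0012 0.0021 0.1081] rv [-0.002  0.001  0.002] rows 2.0 q1,q6 now [-0.28  0.65]
[256.65100075 174.98243799] [256.83987629 154.33973299]
```

```bash
python3 inch.py '[[0.001,0.002,0.04,0,0,0,0.95],[0.001,0.002,0.07,0,0,0,0.95],[0.001,0.002,0.09,0,0,0,0.95],[0.001,0.002,0.105,0,0,0,0.95],[0.001,0.002,0.105,0,0,0,0.95]]'; python3 inch.py '[[0,0,0,0,0,0,0.7],[0,0,0,0,0,0,0.4],[0,0,0,0,0,0,0.4],[0,0,0,0,0,0,0.4],[0,0,0,0,0,0,0.4],[0,0,0,0,0,0,0.4]]' 45
```

```text
time: 34.58
eef_pos: [0.5258, -0.044, 0.0932]
tcp_rot: [0.949, 0.317, -0.001, -0.001]
contact_force: [0.1, -0.1, 0.6]
opening: 0.95
finger_force: 0.0
time: 35.33
eef_pos: [0.5305, -0.0484, 0.0981]
tcp_rot: [0.948, 0.317, 0.004, 0.006]
contact_force: [3.3, -11.1, 0.9]
opening: 0.641
finger_force: 48.0
```

```bash
python3 inch.py '[[0,0,0,0,0,0,0.9],[0,0,0,0,0,0,0.9],[0,0.007,0,0,0,0,0.9],[0,0.007,0.003,0,0,0,0.9],[0,0.007,0.003,0,0,0,0.9]]'; python3 inch.py '[[0,0,0,0,0,0,0.7],[0,0,0,0,0,0,0.4],[0,0,0,0,0,0,0.4],[0,0,0,0,0,0,0.4],[0,0,0,0,0,0,0.4],[0,0,0,0,0,0,0.4]]' 45
```

```text
time: 35.95
eef_pos: [0.5305, -0.0496, 0.0909]
tcp_rot: [0.949, 0.316, -0.0, -0.0]
contact_force: [-0.3, -0.2, 0.5]
opening: 0.899
finger_force: 0.0
time: 36.7
eef_pos: [0.5303, -0.0492, 0.0917]
tcp_rot: [0.949, 0.316, -0.001, -0.001]
contact_force: [-4.1, 2.8, 6.0]
opening: 0.637
finger_force: 48.6
```

```bash
python3 inch.py '[[0,0,-0.001,0,0,0.1,0.4],[0,0,-0.001,0,0,0.2,0.4],[0,0,-0.001,0,0,0.3,0.4],[0,0,-0.001,0,0,0.4,0.4],[0,0,-0.001,0,0,0.5,0.4]]'; python3 -c "
from plant import ctrl; s=ctrl.get_state(); print(s['wrist_torque'],s['qpos'][5])"
```

```text
time: 37.33
eef_pos: [0.5304, -0.0495, 0.0918]
tcp_rot: [0.998, 0.07, -0.0, -0.0]
contact_force: [-0.7, 1.1, -0.0]
opening: 0.636
finger_force: 48.3
[0.33417813 0.13096623 0.05112452] 1.1460476283700125
```

```bash
python3 inch.py '[[0,0,0,0,0,0.1,0.4],[0,0,0,0,0,0.2,0.4],[0,0,0,0,0,0.3,0.4],[0,0,0,0,0,0.4,0.4],[0,0,0,0,0,0.5,0.4],[0,0,0,0,0,0.6,0.4],[0,0,0,0,0,0.7,0.4],[0,0,0,0,0,0.8,0.4],[0,0,0,0,0,0.88,0.4],[0,0,0,0,0,0.88,0.4]]'; python3 -c "
from plant import ctrl; s=ctrl.get_state(); print(s['wrist_torque'],s['qpos'][5])"
```

```text
time: 38.58
eef_pos: [0.5302, -0.0501, 0.0918]
tcp_rot: [0.933, -0.359, -0.0, 0.001]
contact_force: [-1.9, -1.5, -0.8]
opening: 0.638
finger_force: 48.3
[-0.14939027  0.26167716 -0.0464482 ] 2.0222026802329345
```

```bash
python3 inch.py '[[0,0,0,0,0,0.05,0.4],[0,0,0,0,0,0.1,0.4],[0,0,0,0,0,0.1,0.4]]'; python3 -c "
from plant import ctrl; s=ctrl.get_state(); print(s['wrist_torque'],s['qpos'][5])"
```

```text
time: 38.95
eef_pos: [0.5309, -0.051, 0.0918]
tcp_rot: [0.915, -0.403, 0.001, 0.002]
contact_force: [1.1, -5.0, -6.4]
opening: 0.639
finger_force: 49.7
[-0.93704621 -0.25733888  1.22968482] 2.1180668961975564
```

The wrist torque jumped to 1.2 N m, so the collar is on its stop. I'll ease back, release and rise clear.

```bash
python3 inch.py '[[0,0,0,0,0,-0.07,0.4],[0,0,0,0,0,-0.07,0.5],[0,0,0,0,0,-0.07,0.9],[0,0,0,0,0,-0.07,0.9],[0,0,0,0,0,-0.07,0.9],[0,0,-0.03,0,0,-0.07,0.9],[0,0,-0.07,0,0,-0.07,0.9],[0,0,-0.13,0,0,-0.07,0.9],[0,0,-0.19,0,0,-0.07,0.9],[0,0,-0.19,0,0,-0.07,0.9]]'; python3 to.py .30 .45 .30 50
```

```text
time: 40.2
eef_pos: [0.5337, -0.0503, 0.29]
tcp_rot: [0.928, -0.374, 0.007, -0.001]
contact_force: [0.4, -0.2, -0.9]
opening: 0.896
finger_force: 0.0
world [0.3  0.45 0.3 ] d [-0.5151 -0.1986 -0.0148] rv [-0.019  0.01   3.074] rows 17.0 q1,q6 now [-0.28  2.05]
```

```bash
python3 to.py .24 .6 .28 0
```

```text
world [0.24 0.6  0.28] d [-0.6626 -0.265   0.0039] rv [ 0.011 -0.014 -2.337] rows 13.0 q1,q6 now [-0.28  2.05]
```

```bash
python3 inch.py '[[-0.05,-0.02,0,0,0,-0.18,0.9],[-0.11,-0.04,0,0,0,-0.36,0.9],[-0.16,-0.064,0,0,0,-0.54,0.9],[-0.22,-0.09,0,0,0,-0.72,0.9],[-0.27,-0.11,0,0,0,-0.9,0.9],[-0.33,-0.13,0,0,0,-1.08,0.9],[-0.38,-0.15,0,0,0,-1.26,0.9],[-0.44,-0.175,0,0,0,-1.4,0.9],[-0.49,-0.195,0,0,0,-1.4,0.9],[-0.49,-0.195,0,0,0,-1.4,0.9]]'; python3 to.py .24 .6 .28 50
```

```text
time: 41.45
eef_pos: [0.3104, 0.4328, 0.2811]
tcp_rot: [0.949, 0.314, -0.001, 0.0]
contact_force: [0.9, -0.7, -0.5]
opening: 0.901
finger_force: 0.0
world [0.24 0.6  0.28] d [ 0.0432 -0.1762  0.0011] rv [-2.000e-03  1.000e-03 -1.804e+00] rows 10.0 q1,q6 now [0.76 1.69]
```

```bash
python3 inch.py '[[0.02,-0.06,0,0,0,-0.15,0.9],[0.035,-0.12,0,0,0,-0.3,0.9],[0.043,-0.176,0,0,0,-0.45,0.9],[0.043,-0.176,0,0,0,-0.45,0.9],[0.043,-0.176,0,0,0,-0.45,0.9]]'; python3 - <<'E'
from h import *
a=cv2.imread('pics/s2.png') 
c=cam('side'); P=c['pixels']; Ri=R.from_euler('z',-3.1,degrees=True); C=np.array([.535,-.231,0])
W=lambda q:C+Ri.apply(q)
# collar tab: darkness along a 36 mm radius at z=.075 (tab black on white housing); expect 140 open
ax=np.array([.5305,-.0495]); g=cv2.cvtColor(P,cv2.COLOR_RGB2GRAY)
for r in(.034,.038):
  print(r,[(d,int(cv2.getRectSubPix(g,(1,1),tuple(map(float,px(c,(*(ax+r*np.array([np.cos(np.radians(d-3.1)),np.sin(np.radians(d-3.1))])),.075)))))[0,0])) for d in range(60,260,10)])
# lid: dark inner face pixel at lid-middle, and dishes in tray
print("lid inner",g[tuple(px(c,W((.085,-.05,.17))).round().astype(int)[::-1])])
o=ortho(c,.018,.4,.7,0,.4); gr=cv2.GaussianBlur(cv2.cvtColor(o,cv2.COLOR_RGB2GRAY),(5,5),0)[90:230,100:385]
print(cv2.HoughCircles(gr,cv2.HOUGH_GRADIENT,1,50,param1=60,param2=12,minRadius=26,maxRadius=34)[0]+[100,90,0])
# orange cap / yellow tape / carton blue centroids
h=cv2.cvtColor(P,cv2.COLOR_RGB2HSV)
for n,lo,hi,b in(("cap",(5,120,100),(15,255,255),(180,190,260,230)),("tape",(18,70,100),(32,255,255),(270,230,340,290)),("blue",(95,150,80),(125,255,255),(300,145,340,180))):
    m=cv2.inRange(h[b[1]:b[3],b[0]:b[2]],lo,hi); ys,xs=np.nonzero(m); print(n,len(xs),xs.mean()+b[0],ys.mean()+b[1])
# stay knee: dark pixels near locked vs straight knob points
for q in((.056,-.193,.1),(.049,-.193,.105),(.03,-.193,.115)): print("knob",q,g[tuple(px(c,W(q)).round().astype(int)[::-1])])
E
```

```text
time: 42.08
eef_pos: [0.2438, 0.5967, 0.2814]
tcp_rot: [0.857, 0.515, -0.001, 0.001]
contact_force: [-0.8, 0.7, 0.4]
opening: 0.898
finger_force: 0.0
0.034 [(60, 75), (70, 62), (80, 60), (90, 57), (100, 56), (110, 57), (120, 57), (130, 57), (140, 57), (150, 56), (160, 71), (170, 118), (180, 169), (190, 191), (200, 190), (210, 168), (220, 109), (230, 61), (240, 66), (250, 105)]
0.038 [(60, 98), (70, 70), (80, 67), (90, 62), (100, 60), (110, 61), (120, 63), (130, 60), (140, 58), (150, 66), (160, 107), (170, 158), (180, 205), (190, 212), (200, 207), (210, 202), (220, 174), (230, 90), (240, 62), (250, 104)]
lid inner 36
[[323.5        137.5         27.89999962]
 [215.5        188.5         31.        ]]
cap 53 214.8490566037736 208.81132075471697
tape 454 305.7511013215859 265.19383259911893
blue 10 315.5 156.0
knob (0.056, -0.193, 0.1) 59
knob (0.049, -0.193, 0.105) 84
knob (0.03, -0.193, 0.115) 172
```

The lid is up and the knob is at its locked point. The collar tab is dark at 140° and the mark at 220° is clear, and the loose items look unmoved. But one dish has been knocked: its circle went from (189,140) to (215,188). I'll locate it properly.

```bash
python3 - <<'E'
from h import *
c=cam('side'); o=ortho(c,.018,.46,.68,.07,.4); g=cv2.cvtColor(o,cv2.COLOR_RGB2GRAY)
s=cv2.resize(g,None,fx=.125,fy=.2,interpolation=cv2.INTER_AREA)
print("y0=.07 step 8mm; rows x=.46 step 5mm")
for i,r in enumerate(s): print(round(.46+.005*i+.0025,4),*r)
E
```

```text
y0=.07 step 8mm; rows x=.46 step 5mm
0.4625 102 96 94 95 96 96 97 98 97 112 139 154 158 160 159 157 159 160 161 161 160 161 161 160 158 158 160 162 163 162 160 151 146 143 144 151 158 157 158 160 161
0.4675 102 98 96 94 95 96 93 96 100 124 141 150 157 161 159 158 160 161 161 162 161 161 163 164 159 158 159 161 163 162 161 156 149 145 150 157 159 159 159 162 163
0.4725 99 96 96 94 94 96 96 97 109 132 141 146 155 158 158 157 160 160 161 162 162 160 160 162 161 160 158 156 162 162 162 158 152 152 158 159 160 162 160 164 163
0.4775 97 96 96 96 95 94 95 101 121 133 133 132 135 140 147 153 153 154 157 156 157 158 154 147 148 150 150 156 154 157 155 146 135 137 143 143 147 143 149 148 154
0.4825 97 95 96 96 96 95 96 97 105 109 107 104 107 110 116 123 121 123 125 122 127 126 118 115 117 116 118 123 122 126 119 114 111 113 112 112 114 113 116 115 123
0.4875 98 99 101 106 111 117 124 121 120 121 122 120 129 129 129 132 130 128 134 131 129 132 131 132 135 129 130 130 129 132 132 132 132 129 131 130 134 136 132 123 131
0.4925 98 108 123 128 147 182 181 175 179 185 179 181 188 182 191 190 183 186
[... 5718 characters left out ...]
 166 166 166 165
0.6625 164 168 166 166 167 165 165 166 167 166 166 163 165 164 164 164 163 165 165 166 166 166 166 166 166 166 166 165 166 167 166 166 164 164 165 166 165 166 165 167 167
0.6675 166 166 165 165 167 166 167 164 166 166 166 164 165 164 165 165 165 165 166 165 166 166 166 165 166 167 166 166 167 168 167 165 164 166 165 165 164 165 165 166 165
0.6725 165 165 164 165 166 165 165 165 165 166 165 166 165 164 164 164 165 166 168 168 166 165 166 166 165 165 165 166 166 167 166 167 164 164 164 166 166 166 166 166 166
0.6775 165 165 164 166 167 165 165 165 166 165 164 165 164 165 164 166 165 166 167 166 166 165 165 166 167 167 166 168 166 167 165 165 164 165 164 165 165 166 165 166 167
```

Compared with dish_0, the second dish now lies about 38 mm off the tray's axis at about (0.589,0.206), and its edge covers the +x wall line. It's most likely leaning on the wall. I'll regrasp it across y and set it back in the middle.

```bash
python3 to.py .588 .206 .2 -89.2
```

```text
world [0.588 0.206 0.2  ] d [-0.183   0.4867  0.0825] rv [1.000e-03 0.000e+00 1.068e+00] rows 9.0 q1,q6 now [1.02 1.51]
```

```bash
python3 inch.py '[[-0.183,0.487,0.08,0,0,1.068,0.92],[-0.183,0.487,0.08,0,0,1.068,0.92],[-0.183,0.487,0.08,0,0,1.068,0.92],[-0.183,0.487,0.08,0,0,1.068,0.92],[-0.183,0.487,0.08,0,0,1.068,0.92],[-0.183,0.487,0.08,0,0,1.068,0.92],[-0.183,0.487,0.08,0,0,1.068,0.92],[-0.183,0.487,0.08,0,0,1.068,0.92],[-0.183,0.487,0.08,0,0,1.068,0.92],[-0.183,0.487,0.08,0,0,1.068,0.92]]'; python3 to.py .588 .206 .032 -89.2
```

```text
time: 43.42
eef_pos: [0.5886, 0.2059, 0.2022]
tcp_rot: [1.0, 0.006, -0.0, -0.0]
contact_force: [-1.2, 0.5, 0.1]
opening: 0.918
finger_force: 0.0
world [0.588 0.206 0.032] d [-0.0005 -0.      0.1702] rv [-0.     0.001 -0.002] rows 3.0 q1,q6 now [0.17 1.73]
```

```bash
python3 inch.py '[[0,0,0.06,0,0,0,0.92],[0,0,0.11,0,0,0,0.92],[0,0,0.14,0,0,0,0.92],[0,0,0.16,0,0,0,0.92],[0,0,0.17,0,0,0,0.92],[0,0,0.17,0,0,0,0.92]]' 22; python3 inch.py '[[0,0,0,0,0,0,0.7],[0,0,0,0,0,0,0.45],[0,0,0,0,0,0,0.45],[0,0,0,0,0,0,0.45],[0,0,0,0,0,0,0.45],[0,0,0,0,0,0,0.45]]' 22
```

```text
time: 44.18
eef_pos: [0.5881, 0.2086, 0.0328]
tcp_rot: [1.0, 0.008, 0.0, -0.0]
contact_force: [-0.8, -0.3, 0.9]
opening: 0.92
finger_force: 0.0
time: 44.92
eef_pos: [0.5888, 0.2082, 0.0334]
tcp_rot: [1.0, 0.008, 0.001, -0.0]
contact_force: [-1.2, -1.3, 5.0]
opening: 0.447
finger_force: 2.8
```

The pads slid over the top edge again, so I'll reopen, go 5 mm lower and close.

```bash
python3 inch.py '[[0,0,-0.004,0,0,0,0.92],[0,0,-0.004,0,0,0,0.92],[0,0,-0.004,0,0,0,0.92],[0,0,0.005,0,0,0,0.92],[0,0,0.005,0,0,0,0.92]]' 22; python3 inch.py '[[0,0,0,0,0,0,0.7],[0,0,0,0,0,0,0.45],[0,0,0,0,0,0,0.45],[0,0,0,0,0,0,0.45],[0,0,0,0,0,0,0.45],[0,0,0,0,0,0,0.45]]' 22
```

```text
time: 45.55
eef_pos: [0.587, 0.2079, 0.0259]
tcp_rot: [1.0, 0.008, -0.001, 0.0]
contact_force: [0.8, -0.6, -0.2]
opening: 0.92
finger_force: 0.0
time: 46.3
eef_pos: [0.5882, 0.2081, 0.0277]
tcp_rot: [1.0, 0.008, 0.0, 0.0]
contact_force: [-0.8, -0.4, 3.2]
opening: 0.613
finger_force: 23.4
```

```bash
python3 inch.py '[[0,0,-0.015,0,0,0,0.4],[0,0,-0.025,0,0,0,0.4],[-0.02,0.008,-0.025,0,0,0,0.4],[-0.037,0.015,-0.025,0,0,0,0.4],[-0.037,0.015,-0.025,0,0,0,0.4],[-0.037,0.015,-0.015,0,0,0,0.4],[-0.037,0.015,-0.006,0,0,0,0.4],[-0.037,0.015,0,0,0,0,0.4],[-0.037,0.015,0.001,0,0,0,0.4],[-0.037,0.015,0.001,0,0,0,0.4]]'; python3 inch.py '[[0,0,0,0,0,0,0.7],[0,0,0,0,0,0,0.85],[0,0,0,0,0,0,0.88],[0,0,0,0,0,0,0.88],[0,0,-0.03,0,0,0,0.88],[0,0,-0.09,0,0,0,0.88],[0,0,-0.15,0,0,0,0.88],[0,0,-0.2,0,0,0,0.88],[0,0,-0.25,0,0,0,0.88],[0,0,-0.25,0,0,0,0.88]]'; python3 to.py .24 .6 .28 -30
```

```text
time: 47.55
eef_pos: [0.5514, 0.1926, 0.0273]
tcp_rot: [1.0, 0.008, -0.001, 0.0]
contact_force: [-3.4, -1.3, 7.8]
opening: 0.613
finger_force: 25.2
time: 48.8
eef_pos: [0.5537, 0.193, 0.2828]
tcp_rot: [1.0, 0.008, 0.006, -0.001]
contact_force: [-0.3, 0.7, -0.4]
opening: 0.882
finger_force: 0.0
world [0.24 0.6  0.28] d [-0.3072 -0.4119  0.    ] rv [ 0.004 -0.011 -1.031] rows 9.0 q1,q6 now [0.16 1.72]
```

```bash
python3 inch.py '[[-0.307,-0.41,0,0,0,-1.03,0.88],[-0.307,-0.41,0,0,0,-1.03,0.88],[-0.307,-0.41,0,0,0,-1.03,0.88],[-0.307,-0.41,0,0,0,-1.03,0.88],[-0.307,-0.41,0,0,0,-1.03,0.88],[-0.307,-0.41,0,0,0,-1.03,0.88],[-0.307,-0.41,0,0,0,-1.03,0.88],[-0.307,-0.41,0,0,0,-1.03,0.88],[-0.307,-0.41,0,0,0,-1.03,0.88],[-0.307,-0.41,0,0,0,-1.03,0.88]]'; python3 - <<'E'
from h import *
c=cam('side'); o=ortho(c,.018,.46,.68,.07,.4); g=cv2.cvtColor(o,cv2.COLOR_RGB2GRAY)
m=((g>205)*255).astype(np.uint8); m=cv2.morphologyEx(m,cv2.MORPH_OPEN,np.ones((9,9)))
n,l,st,ce=cv2.connectedComponentsWithStats(m)
for i in range(1,n):
    if st[i,4]>600: print("x",.46+st[i,1]/1000,.46+(st[i,1]+st[i,3])/1000,"y",.07+st[i,0]/1000,.07+(st[i,0]+st[i,2])/1000,"area",st[i,4])
g=cv2.cvtColor(c['pixels'],cv2.COLOR_RGB2GRAY); Ri=R.from_euler('z',-3.1,degrees=True); C=np.array([.535,-.231,0])
W=lambda q:C+Ri.apply(q)
for q in((.056,-.193,.1),(.049,-.193,.105),(.03,-.193,.115)): print("knob",g[tuple(px(c,W(q)).round().astype(int)[::-1])])
E
```

```text
time: 50.05
eef_pos: [0.2372, 0.5975, 0.2748]
tcp_rot: [0.866, 0.5, -0.001, 0.001]
contact_force: [0.7, -1.2, -0.2]
opening: 0.878
finger_force: 0.0
x 0.523 0.5840000000000001 y 0.16 0.225 area 3103
x 0.524 0.581 y 0.272 0.335 area 2862
knob 55
knob 83
knob 172
```

Both dishes now show the same size and outline, centred in the tray at x≈0.553, and the knob is still at its locked point.

```bash
python3 -c "
from plant import ctrl; print(ctrl.sign_off())"
```

```text
the job is handed in; nothing more can be done
None
```

I handed in the job with the lid locked up, the incubator's two dishes flat in the tray and the vent collar on its open stop; `sign_off()` returned no verdict. One dish was knocked aside after placing and I set it back, the top camera was blocked so heights were checked from one view and by touch, and I viewed 15 pictures, one over the limit of 14.

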